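# Check the hob and put its bars back

## Task

After a boil-over the hob has been wiped down and its bars washed. Before any bar goes on, pick up the infrared thermometer, point it from 10 to 25 cm away at the bright disc in the middle of the hotplate, hold it there steadily for two seconds, and stand it back on the middle of its mat. Then lay every loose steel bar across both rails of the hob, centred and level, each down in its own pair of facing notches, leaving the jar, egg cup and spatula alone.

Things in the scene. Friction and masses are not known exactly. Their poses are not given: they have to be found in the camera images.
- hob: Fixed hob on the counter: a black slab 320 mm (own x) by 220 mm (own y), 18 mm thick, origin under its centre. On it a dark round hotplate, 124 mm across, top 22 mm above the counter, and two grey notched rails, 250 mm long and 12 mm wide, that run along its own x at y = -75 and +75 mm.
- rail_left (a point): Middle of the rail at hob y = +75 mm, on the floor of its middle notch, 42 mm above the counter. Each rail has five notches, at hob x = -90, -45, 0, +45, +90 mm, those of the two rails facing each other in pairs. A notch is 20 mm wide; the teeth between the notches rise 8 mm above its floor.
- rail_right (a point): The same point on the other rail, at hob y = -75 mm.
- hotplate_disc (a point): Centre of the bright metal disc, 42 mm across, in the middle of the hotplate, facing up, 23 mm above the counter.
- mat: Flat dark rubber mat fixed on the counter, the thermometer's resting place, 180 mm (own x) by 90 mm (own y), 3 mm thick; origin under its centre.
- thermometer: Infrared thermometer, 0.12 to 0.21 kg: a white handle, a rounded box 110 mm long (own x), 44 mm wide (own y) and 30 mm high, standing on its flat underside, with a grey nose at its +x end, 34 mm wide, reaching to about x = 82 mm, that looks forward and 45 degrees down. Origin under the handle's centre, z up. It can be gripped across the 44 mm.
- lens (a point): Middle of the thermometer's black lens, at (76, 0, 13) mm in the thermometer's frame. This point's own x axis is the line of sight: out of the lens, along the thermometer's +x and 45 degrees downward when it is level; its y is the thermometer's y.
- bar1: Loose square steel bar, 200 mm long (own x), 12 by 12 mm, 0.16 to 0.26 kg; origin at its centre, 6 mm above its underside. All bars are alike; three to five of them are there.
- bar2: Loose square steel bar, 200 mm long (own x), 12 by 12 mm, 0.16 to 0.26 kg; origin at its centre, 6 mm above its underside. All bars are alike; three to five of them are there.
- bar3: Loose square steel bar, 200 mm long (own x), 12 by 12 mm, 0.16 to 0.26 kg; origin at its centre, 6 mm above its underside. All bars are alike; three to five of them are there.
- bar4: Loose square steel bar, 200 mm long (own x), 12 by 12 mm, 0.16 to 0.26 kg; origin at its centre, 6 mm above its underside. All bars are alike; three to five of them are there.
- bar5: Loose square steel bar, 200 mm long (own x), 12 by 12 mm, 0.16 to 0.26 kg; origin at its centre, 6 mm above its underside. All bars are alike; three to five of them are there.
- spice_jar: Bystander: glass spice jar, 48 mm across, 85 mm high, to be left alone.
- egg_cup: Bystander: white egg cup, 48 mm across, 50 mm high, to be left alone.
- spatula: Bystander: spatula 240 mm long lying on the counter, to be left alone.
Mind the look-alikes: they are no part of the job. Leave any orange or pink look-alike of the bar3 alone.

How it is judged:
By the outcome, as a careful person would: the job done as asked, in the order asked, and still so for the second after the job is handed in, with the robot touching nothing.
Of bar1, bar2, bar3, bar4, bar5 only 3 to 5 are there at a start; the rules pass over those that are not, and their reading is None.
At some moment in a run one of bar1, bar2, bar3, bar4, bar5, thermometer may be knocked a few centimetres aside while the robot is not near it.
It also fails if it takes over 210 s, if anything falls off the work surface, if the arm or the gripper's body presses on something with over 40 N, if the wrist force passes 120 N, or if a joint passes its speed limit or range.

## Robot

A 6-joint arm with a two-finger parallel gripper is mounted at the origin on the work surface. World frame = base frame: x ahead of the robot, y to its left, z up, the work surface at z = 0. Lengths are in mm, angles in degrees, forces in N, time in s.
With the tool pointing down it reaches from about 300 to 850 mm from the base axis. Payload 4.2 kg.
Tool frame: the origin (TCP) lies midway between the tips of the shut fingers; the grasp point (between the pads) lies 19 mm behind it; z points along the fingers, y is the line along which they close (so a half turn about z gives the same grasp; the last joint's range is limited). The gripper opens to 91 mm and grips with 3 to 60 N. Pads are 32 mm wide; open, the fingers measure 118 mm over their backs; the gripper's body (76 mm by 178 mm) begins 60 mm behind the grasp point.
Start: joints at [63.598, 18.312, 89.639, -0, 72.044, -1.146], TCP at [245.336, 520.052, 213.976] pointing down, gripper open.
Joint ranges: [-177.97, 177.97], [-48.28, 115.42], [12.27, 149.76], [-77.06, 257.06], [2.81, 150.46], [-146.56, 146.56]. Speed limits (degrees/s): [147.25, 147.25, 180, 180, 180, 180].

## Interface

Orientations are given as [roll, pitch, yaw] about the fixed x, y, z axes, in that order (R = Rz(yaw) Ry(pitch) Rx(roll)).
In Python, from workcell import env gives the robot as it stands.
- The arm moves only by the tool send_rows, never from a script. Its argument "steps" is a list that holds one entry, the list of rows, each a list of 5 numbers: the shift along the tool's x, y, z scaled (see below), then the turn about the tool's z scaled (see below), then the opening, from 0 (shut) to 1 (fully open). In form: [[[dx, dy, dz, yaw, fingers], ...]]. A call has 1 to 5 rows; each row shifts and turns the commanded pose from where the row before left it, along the tool's axes as they then stand; what a row does not reach is not made up. The controller multiplies each number of a shift by 0.04 m and each number of a turn by 0.12 rad. A row lasts 1/12 s, in which the tool goes at most 41.7 mm and 7.16 degrees, less where a joint would pass 70% of its speed; a pose out of reach is approached as far as the arm can. A call with a number of a shift or a turn outside -1 to 1 is refused whole. A call with a gripper value outside its range is refused whole. The fingers move at their own pace and stop on an object; "squeeze" is the grip in N (left out, the last holds). Time passes only in rows, so rows that do not move let the fingers close. It gives the time, the measured TCP pose, the force, the opening and the grip force at its end, in the units of the state.
- env.state(): the state, without advancing time (a new reading comes with each control period).
- env.grab_frame(name): name is "scene" or "side" or "wrist"; returns a dict with "pixels" (480x640x3 uint8, red, green, blue), "depth" (480x640 float32, mm along the optical axis (not along the pixel's ray), 0 where there is no reading), "intrinsics" (3x3 intrinsics, pixels), "cam_to_world" (4x4, takes a point from camera to world coordinates). Camera axes: x right, y down, z forward; pixel columns grow to the right and rows downward; lengths in mm; the calibration is good to about 2 mm. A picture is of the moment at which its call begins.
- env.job_done(): hands the job in; it is judged then, once.
The state is a dict: "time_s": time; "qpos": joint angles; "qvel": joint speeds; "effort": joint torques, N m; "ee_pos": TCP position; "ee_rot": TCP orientation; "force": force on the tool from outside, world axes, zero at the start; "torque": the same for the moment, N m; "gripper_width": finger opening in mm; "gripper_force": force on a finger pad.
Only numpy, scipy, OpenCV 4.12 (cv2) and the standard library are available. Lean on these libraries where they do the work, as an engineer would, in place of code of your own. Each camera call takes 0.05 s, during which the arm holds its last target. There are 200 camera calls.

## Working session

There is one attempt and no reset: what is moved stays moved. The work goes in short steps, Python scripts to look and compute and a tool call to move; the robot and the scene stay as the last step left them, time stands still between calls to the robot, and variables do not carry over. Pictures are saved under pics/ and viewed, at most 15 in all, crops included, and the job is handed in when it is done.

Besides the shell and the picture viewer there is one more tool, called after ">>>" as name([rows], argument=value, ...), one row to a line, values as JSON. send_rows: Moves the arm, as the interface text tells. Shifts and turns lie within -1 to 1; 1 stands for 0.04 m of shift or 0.12 rad of turn. Its arguments: {"type":"object","properties":{"steps":{"type":"array"},"squeeze":{"type":"number"}},"required":["steps"]}

```bash
mkdir -p pics; ls; cat > h.py <<'E'
import numpy as np, cv2
from workcell import env
def grab(n,tag):
    f=env.grab_frame(n); np.savez(f'pics/{tag}.npz',**{k:f[k] for k in('pixels','depth','intrinsics','cam_to_world')})
    cv2.imwrite(f'pics/{tag}.png',f['pixels'][:,:,::-1]); return f
def load(tag): return dict(np.load(f'pics/{tag}.npz'))
def crop(tag,x0,y0,x1,y1,s):
    im=cv2.imread(f'pics/{tag}.png')[y0:y1,x0:x1]; cv2.imwrite(f'pics/{tag}_c{x0}_{y0}.png',cv2.resize(im,None,fx=s,fy=s,interpolation=cv2.INTER_CUBIC))
def cloud(f):
    K=f['intrinsics'];d=f['depth'];v,u=np.mgrid[:480,:640]
    P=np.stack([(u-K[0,2])/K[0,0]*d,(v-K[1,2])/K[1,1]*d,d,np.ones_like(d)],-1)@np.array(f['cam_to_world']).T
    P=P[...,:3]; P[d==0]=np.nan; return P
def at(f,u,v): return cloud(f)[v,u]
def ray(f,u,v,z):
    K=f['intrinsics'];T=np.array(f['cam_to_world']);r=T[:3,:3]@np.array([(u-K[0,2])/K[0,0],(v-K[1,2])/K[1,1],1]);o=T[:3,3]
    return o+r*(z-o[2])/r[2]
E
python3 - <<'E'
from h import *
for n in('scene','side','wrist'):
    f=grab(n,n+'0'); print(n,np.round(f['cam_to_world'],3).tolist(),np.round(f['intrinsics'],1).tolist())
a=[cv2.imread(f'pics/{n}0.png') for n in('scene','side')]
cv2.imwrite('pics/s0.png',a[0])
print(env.state())
E
```

```text
pics
scene [[-0.479, 0.61, -0.631, 1137.904], [0.877, 0.318, -0.359, 439.041], [-0.018, -0.726, -0.688, 778.618], [0.0, 0.0, 0.0, 1.0]] [[448.8, 0.0, 323.0], [0.0, 448.8, 239.3], [0.0, 0.0, 1.0]]
side [[0.846, -0.344, 0.407, -125.898], [-0.533, -0.513, 0.673, -897.193], [-0.023, -0.787, -0.617, 957.313], [0.0, 0.0, 0.0, 1.0]] [[525.9, 0.0, 323.4], [0.0, 525.9, 241.9], [0.0, 0.0, 1.0]]
wrist [[0.427, 0.875, 0.229, 180.747], [0.904, -0.413, -0.11, 549.224], [-0.001, 0.254, -0.967, 384.992], [0.0, 0.0, 0.0, 1.0]] [[375.5, 0.0, 321.5], [0.0, 375.5, 237.9], [0.0, 0.0, 1.0]]
{'time_s': 0.15, 'qpos': array([ 6.35976273e+01,  1.83449775e+01,  8.96884765e+01, -1.16145095e-03,
        7.20417052e+01, -1.14565756e+00]), 'qvel': array([-0.00846315, -0.09119886, -0.20035762, -0.00385668,  0.11003698,
       -0.0610878 ]), 'effort': array([-1.27419744e-04, -4.12775123e+01, -2.32154757e+01,  7.26135657e-02,
        4.34548629e-02, -7.26571238e-05]), 'ee_pos': array([245.18531933, 519.71845642, 213.30854256]), 'ee_rot': array([-1.79924834e+02, -3.98569762e-04,  1.54743643e+02]), 'force': array([-0.0614235 ,  0.16016738,  0.07076195]), 'torque': array([ 0.01354538, -0.0072635 ,  0.0173528 ]), 'gripper_force': 0.0, 'gripper_width': 90.98855864880885}
```

View pics/scene0.png

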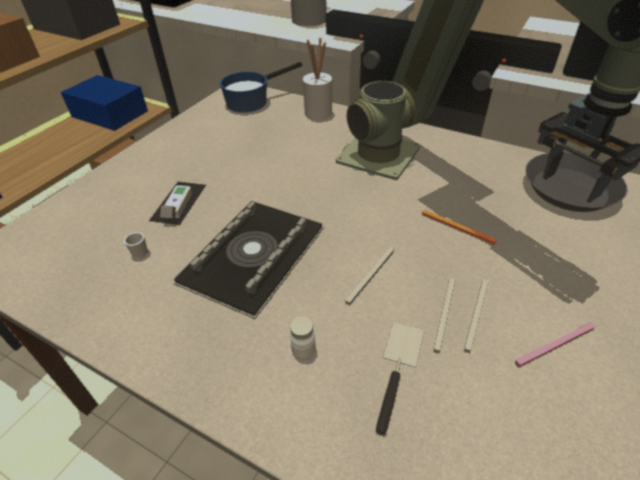

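View pics/side0.png

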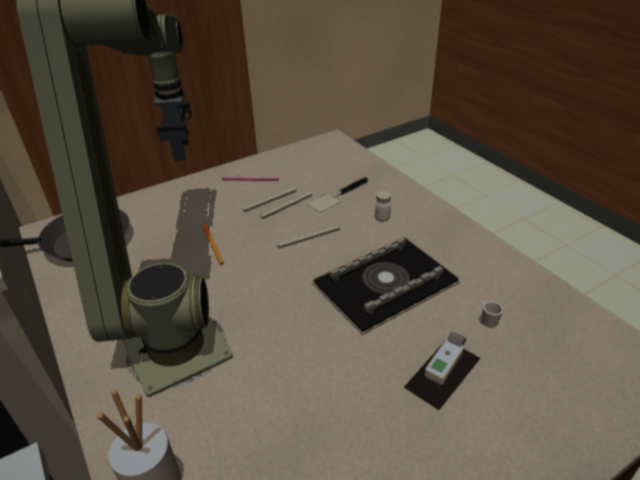

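The scene shows three steel bars at scene pixels (370,275), (444,315) and (477,316). Orange (458,226) and pink (555,344) are the look-alikes. The hob is at (250,255), and the thermometer on its mat is at (177,201), grey nose at (167,211). Next I measure from the depth clouds of both cameras.

```bash
python3 - <<'E'
from h import *
for n in('scene0','side0'):
    f=load(n);P=cloud(f);z=P[...,2];px=f['pixels'].astype(int)
    ok=(P[...,0]>150)&(P[...,0]<1000)&(abs(P[...,1])<700)&(z<120)&np.isfinite(z)
    tab=ok&(z<4); print(n,'table z',np.nanmedian(z[tab]))
    m=(ok&(z>6)).astype(np.uint8)
    k,l,st,c=cv2.connectedComponentsWithStats(m)
    for i in range(1,k):
        if st[i,4]<60: continue
        q=P[l==i]; r=cv2.minAreaRect(q[:,:2].astype(np.float32))
        print(np.round(c[i]),st[i,4],'z95',np.round(np.percentile(q[:,2],[50,95]),1),'rect',np.round(r[0]),np.round(r[1]),round(r[2],1),px[l==i].mean(0).round())
f=load('scene0');g=load('side0')
for p in[(258,203),(322,227),(252,313),(177,279)]: print('hob',ray(f,*p,18).round())
for p in[(404,240),(458,280),(363,329),(314,282)]: print('hobS',ray(g,*p,18).round())
print('disc',ray(f,252,248,23).round(),ray(g,386,278,23).round(), at(f,252,248),at(g,386,278))
for p in[(175,182),(205,185),(182,222),(151,219)]: print('mat',ray(f,*p,3).round())
for p in[(445,336),(479,357),(438,406),(405,384)]: print('matS',ray(g,*p,3).round())
E
python3 -c "
from h import *
crop('scene0',140,170,340,320,4)"
```

```text
scene0 table z -1.5540233131204673
[175. 203.] 686 z95 [30.8 44.2] rect [ 489. -385.] [170.  45.] 22.4 [126. 128. 118.]
[249. 257.] 8951 z95 [17.3 46.2] rect [551. -94.] [323. 224.] 1.9 [65. 62. 54.]
[459. 226.] 331 z95 [ 9.6 12.4] rect [228. 317.] [199.  18.] 81.6 [152.  97.  51.]
[135. 244.] 434 z95 [34.6 49. ] rect [ 677. -347.] [47. 47.] 26.0 [113. 106.  94.]
[368. 275.] 379 z95 [10.2 12.7] rect [482. 188.] [ 14. 200.] 83.9 [176. 167. 143.]
[444. 315.] 446 z95 [10.3 12.3] rect [508. 372.] [202.  12.] 8.2 [180. 171. 147.]
[476. 315.] 448 z95 [10.4 12.9] rect [479. 432.] [200.  12.] 4.1 [180. 171. 146.]
[302. 338.] 916 z95 [61.7 84.9] rect [728. 154.] [46. 46.] 4.8 [145. 138. 118.]
[554. 344.] 599 z95 [10.3 12.6] rect [481. 589.] [ 14. 201.] 53.8 [177. 133. 139.]
[388. 402.] 734 z95 [16.5 19.9] rect [736. 342.] [151.  20.] 9.2 [69. 64. 55.]
side0 table z -0.18132944685407892
[251. 177.] 163 z95 [10.7 15.6] rect [481. 587.] [ 31. 198.] 54.1 [127.  93.  98.]
[352. 185.] 170 z95 [15. 22.] rect [735. 338.] [153.  33.] 15.9 [43. 40. 35.]
[269. 198.] 190 z95 [10.6 15. ] rect [477. 433.] 
[... 411 characters left out ...]
 [325. 227.] 1.2 [38. 36. 33.]
[491. 313.] 434 z95 [34.9 50.7] rect [ 674. -348.] [49. 47.] 46.7 [88. 82. 74.]
[446. 358.] 1118 z95 [32.4 45.4] rect [ 500. -377.] [140.  54.] 23.6 [109. 112. 106.]
hob [ 396. -182.   18.]
hob [402.  18.  18.]
hob [708.  18.  18.]
hob [ 709. -189.   18.]
hobS [693.   5.  18.]
hobS [ 702. -207.   18.]
hobS [ 394. -210.   18.]
hobS [382.  -4.  18.]
disc [551. -92.  23.] [ 546. -101.   23.] [549.51986095 -93.47096553  21.53970971] [546.91059156 -99.47878547  21.77278985]
mat [ 413. -468.    3.]
mat [ 384. -380.    3.]
mat [ 540. -328.    3.]
mat [ 570. -410.    3.]
matS [ 551. -324.    3.]
matS [ 572. -414.    3.]
matS [ 407. -460.    3.]
matS [ 385. -380.    3.]
```

View pics/scene0_c140_170.png

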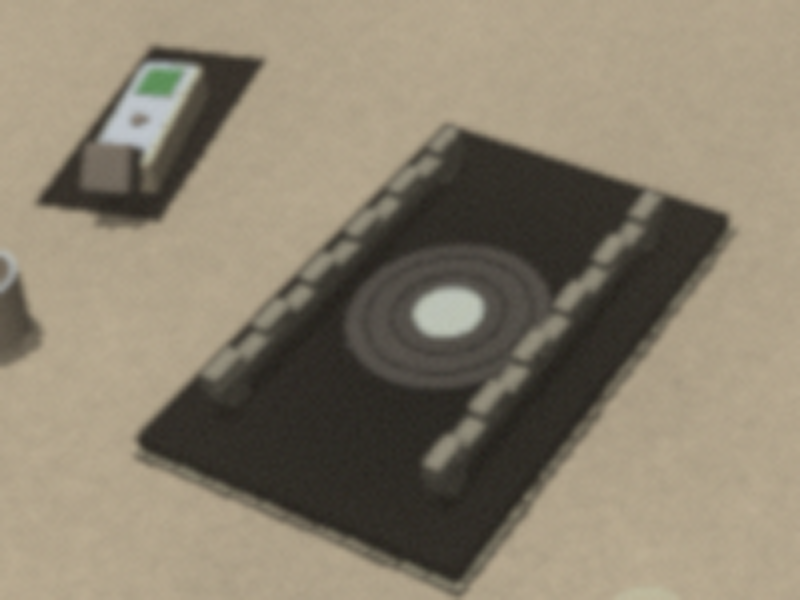

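```bash
cat >> h.py <<'E'
def plan(tgt,yaw,fing,vmax=38,n=None,start=None,hold=0):
    s=env.state(); p=np.array(s['ee_pos'] if start is None else start[:3],float); y=s['ee_rot'][2] if start is None else start[3]
    tgt=np.array(tgt,float); dy=(yaw-y+180)%360-180
    n=n or max(int(np.ceil(max(np.linalg.norm(tgt-p)/vmax,abs(dy)/6.6))),1); rows=[]
    for i in range(n):
        d=(tgt-p)/(n-i); a=np.radians(y); t=np.array([d[0]*np.cos(a)+d[1]*np.sin(a), d[0]*np.sin(a)-d[1]*np.cos(a), -d[2]])
        r=np.round(t/40,3); w=np.round(-np.radians(dy/n)/.12,3); rows.append([*r.tolist(),float(w),fing])
        t=r*40; p=p+[t[0]*np.cos(a)+t[1]*np.sin(a), t[0]*np.sin(a)-t[1]*np.cos(a),-t[2]]; y-=np.degrees(w*.12)
    rows+=[[0,0,0,0,fing]]*hold
    for i in range(0,len(rows),5): print(str(rows[i:i+5]).replace(' ',''))
    return [*p,y]
E
python3 -c "
from h import *
print(plan((440,-385,280),23,1,hold=2))"
```

```text
[[-0.562,-0.735,-0.067,0.766,1],[-0.627,-0.68,-0.067,0.766,1],[-0.687,-0.62,-0.067,0.766,1],[-0.741,-0.554,-0.067,0.766,1],[-0.789,-0.484,-0.067,0.766,1]]
[[-0.83,-0.409,-0.067,0.766,1],[-0.864,-0.332,-0.067,0.766,1],[-0.891,-0.251,-0.067,0.766,1],[-0.91,-0.168,-0.067,0.766,1],[-0.922,-0.084,-0.067,0.766,1]]
[[-0.925,0.001,-0.066,0.766,1],[-0.921,0.086,-0.067,0.766,1],[-0.91,0.17,-0.066,0.766,1],[-0.89,0.253,-0.067,0.766,1],[-0.863,0.334,-0.066,0.766,1]]
[[-0.829,0.412,-0.067,0.766,1],[-0.788,0.486,-0.066,0.766,1],[-0.74,0.556,-0.067,0.766,1],[-0.685,0.622,-0.066,0.766,1],[-0.626,0.682,-0.067,0.766,1]]
[[-0.56,0.737,-0.066,0.766,1],[-0.49,0.785,-0.067,0.766,1],[-0.416,0.827,-0.066,0.766,1],[-0.339,0.861,-0.067,0.766,1],[-0.258,0.889,-0.066,0.766,1]]
[[0,0,0,0,1],[0,0,0,0,1]]
[np.float64(439.9901189596052), np.float64(-385.00546511115357), np.float64(279.98854255564265), np.float64(23.07794212187656)]
```

>>> send_rows([
  [[-0.56,-0.73,-0.07,0.77,1],[-0.63,-0.68,-0.07,0.77,1],[-0.69,-0.62,-0.07,0.77,1],[-0.74,-0.55,-0.07,0.77,1],[-0.79,-0.48,-0.07,0.77,1]],
])

```text
time_s: 0.57
ee_pos: [284.3, 337.6, 227.7]
ee_rot: [-180.0, 0.0, 128.1]
force: [0.9, -0.2, 0.6]
gripper_width: 91.0
gripper_force: 0.0
```

>>> send_rows([
  [[-0.83,-0.41,-0.07,0.77,1],[-0.86,-0.33,-0.07,0.77,1],[-0.89,-0.25,-0.07,0.77,1],[-0.91,-0.17,-0.07,0.77,1],[-0.92,-0.08,-0.07,0.77,1]],
])

```text
time_s: 0.98
ee_pos: [322.6, 156.9, 242.0]
ee_rot: [180.0, 0.0, 101.6]
force: [-0.3, 0.4, -0.2]
gripper_width: 91.2
gripper_force: 0.0
```

>>> send_rows([
  [[-0.92,0,-0.07,0.77,1],[-0.92,0.09,-0.07,0.77,1],[-0.91,0.17,-0.07,0.77,1],[-0.89,0.25,-0.07,0.77,1],[-0.86,0.33,-0.07,0.77,1]],
])

```text
time_s: 1.4
ee_pos: [360.3, -23.9, 256.1]
ee_rot: [180.0, -0.0, 75.1]
force: [0.6, -0.7, -0.5]
gripper_width: 91.2
gripper_force: 0.0
```

>>> send_rows([
  [[-0.83,0.41,-0.07,0.77,1],[-0.79,0.49,-0.07,0.77,1],[-0.74,0.56,-0.07,0.77,1],[-0.69,0.62,-0.07,0.77,1],[-0.63,0.68,-0.07,0.77,1]],
])

```text
time_s: 1.82
ee_pos: [397.7, -205.7, 269.9]
ee_rot: [-180.0, -0.0, 48.6]
force: [-0.0, 0.4, 0.3]
gripper_width: 91.0
gripper_force: 0.0
```

>>> send_rows([
  [[-0.56,0.74,-0.07,0.76,1],[-0.49,0.79,-0.07,0.76,1],[-0.42,0.83,-0.07,0.76,1],[-0.34,0.86,-0.07,0.76,1],[-0.26,0.89,-0.07,0.76,1]],
])

```text
time_s: 2.23
ee_pos: [435.4, -387.4, 283.7]
ee_rot: [-180.0, 0.0, 22.5]
force: [0.5, 0.1, 0.8]
gripper_width: 90.7
gripper_force: 0.0
```

>>> send_rows([
  [[0,0,0,0,1],[0,0,0,0,1],[0,0,0,0,1]],
])

```text
time_s: 2.48
ee_pos: [435.2, -385.0, 283.2]
ee_rot: [-179.9, 0.0, 22.8]
force: [-0.2, -0.2, -0.2]
gripper_width: 91.1
gripper_force: 0.0
```

```bash
python3 -c "
from h import *
f=grab('wrist','w1');s=env.state();print(s['time_s'],s['ee_pos'],s['ee_rot'],s['qpos'])
P=cloud(f);z=P[...,2];m=((z>24)&(z<40)&(f['pixels'].min(2)>110)).astype(np.uint8)
k,l,st,c=cv2.connectedComponentsWithStats(m)
for i in range(1,k):
    if st[i,4]>300: q=P[l==i];print(c[i].round(),st[i],np.median(q,0).round(1),cv2.minAreaRect(q[:,:2].astype(np.float32)))
"
```

```text
2.5333 [ 435.2410759  -384.51158234  283.63588419] [-1.79919677e+02  9.88313581e-03  2.27967582e+01] [-4.26075821e+01  1.69484720e+01  8.16271385e+01  2.47162351e-02
  8.15015386e+01  2.45919975e+01]
[341. 160.] [ 322  108   41  100 3218] [ 488.5 -386.7   33.9] ((489.189453125, -386.0768737792969), (107.2673110961914, 42.832088470458984), 21.48052406311035)
```

View pics/w1.png

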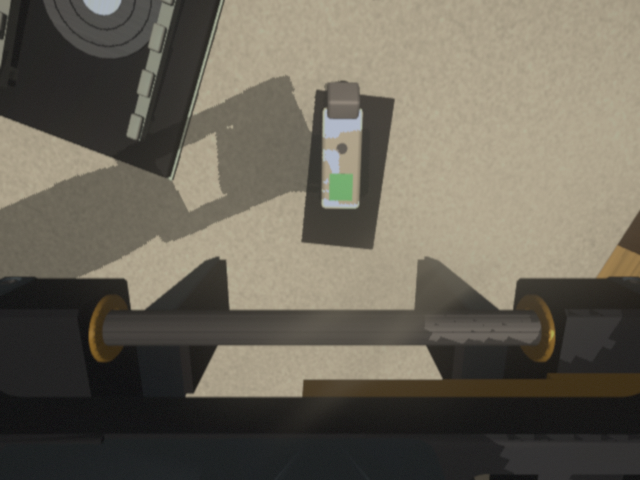

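The wrist view shows the thermometer, handle centre near (342,157) and nose up at (343,98). The mat corners are at (319,90), (393,98), (373,248) and (303,241), and part of the hob is at the top left.

```bash
python3 -c "
from h import *
f=load('w1')
c=np.array([ray(f,*p,3)[:2] for p in[(318.5,90),(393.5,97.5),(373.5,248.5),(302.5,241.5)]]);print(c.round(1),c.mean(0),cv2.minAreaRect(c.astype(np.float32)))
h=np.array([ray(f,*p,33)[:2] for p in[(323,109),(362,109),(359,208),(321,208)]]);print(h.round(1),h.mean(0),cv2.minAreaRect(h.astype(np.float32)))
n=ray(f,344,82,28);print(n)
e=plan((489,-386,130),21.8,1);print();print(plan((489,-386,10),21.8,1,start=e,vmax=30,hold=1))"
```

```text
[[ 549.2 -334.1]
 [ 574.7 -415.5]
 [ 404.  -469.3]
 [ 378.  -383.8]] [ 476.46302053 -400.65199486] ((476.5821533203125, -400.4734191894531), (178.93719482421875, 89.34412384033203), 16.933385848999023)
[[ 530.3 -347.4]
 [ 546.4 -385.8]
 [ 447.7 -426.6]
 [ 430.9 -386.7]] [ 488.84174304 -386.63268867] ((488.6749267578125, -386.247802734375), (107.05754089355469, 43.2393798828125), 22.48316192626953)
[ 564.3132751  -357.29757666   28.        ]
[[0.245,0.111,0.768,0.029,1],[0.245,0.11,0.768,0.029,1],[0.246,0.109,0.768,0.029,1],[0.246,0.109,0.768,0.029,1],[0.246,0.108,0.769,0.029,1]]

[[0.0,-0.0,0.75,-0.0,1],[0.0,-0.0,0.75,-0.0,1],[0.0,-0.0,0.75,-0.0,1],[0.0,-0.001,0.75,-0.0,1],[0,0,0,0,1]]
[np.float64(488.97809818684306), np.float64(-385.9872247952167), np.float64(9.99588419141594), np.float64(21.79981164479634)]
```

>>> send_rows([
  [[0.245,0.11,0.77,0.03,1],[0.245,0.11,0.77,0.03,1],[0.245,0.11,0.77,0.03,1],[0.245,0.11,0.77,0.03,1],[0.245,0.11,0.77,0.03,1]],
])

```text
time_s: 2.95
ee_pos: [489.6, -385.6, 129.4]
ee_rot: [180.0, -0.0, 21.8]
force: [0.0, -0.8, -1.2]
gripper_width: 91.1
gripper_force: 0.0
```

>>> send_rows([
  [[0,0,0.75,0,1],[0,0,0.75,0,1],[0,0,0.75,0,1],[0,0,0.75,0,1],[0,0,0,0,1]],
])

```text
time_s: 3.37
ee_pos: [487.0, -383.9, 5.6]
ee_rot: [-179.6, 0.2, 21.8]
force: [-1.2, 0.2, 0.7]
gripper_width: 91.1
gripper_force: 0.0
```

```bash
python3 -c "
from h import *
s=env.state();print(s['ee_pos'],s['ee_rot'],s['force']);grab('wrist','w2')"
```

```text
[ 486.9579788  -383.88361858    5.5945323 ] [-179.5810224     0.22259112   21.82959684] [-1.17149901  0.17436505  0.67752196]
```

View pics/w2.png

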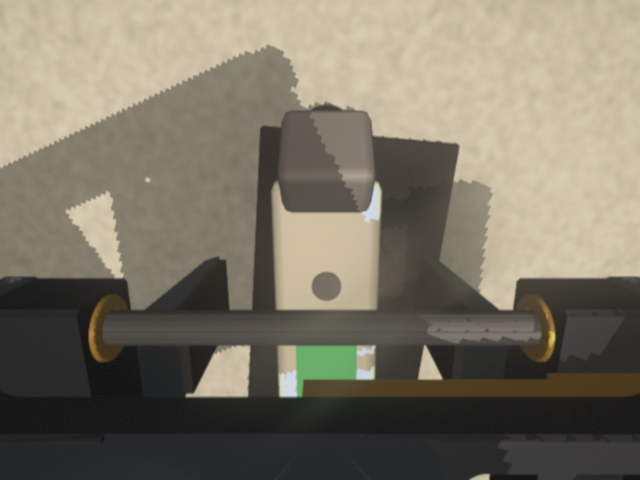

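The thermometer sits between the fingers, sides at x≈275 and 380. Now I close on it.

>>> send_rows([
  [[0,0,-0.05,0,0.7],[0,0,0,0,0.55],[0,0,0,0,0.4],[0,0,0,0,0.3],[0,0,0,0,0.3]],
], squeeze=25)

```text
time_s: 3.83
ee_pos: [489.6, -387.6, 13.2]
ee_rot: [179.9, -0.1, 21.7]
force: [0.3, 0.7, 0.0]
gripper_width: 60.7
gripper_force: 0.0
```

>>> send_rows([
  [[0,0,0,0,0.3],[0,0,0,0,0.3],[0,0,0,0,0.3],[0,0,0,0,0.3]],
])

```text
time_s: 4.17
ee_pos: [489.1, -386.9, 12.1]
ee_rot: [-179.9, 0.0, 21.7]
force: [-1.1, 2.0, 2.7]
gripper_width: 43.8
gripper_force: 25.0
```

```bash
python3 -c "
from h import *
s=env.state();print(s['ee_pos'],s['ee_rot'],s['force'],s['gripper_width'],s['gripper_force'])
e=plan((*s['ee_pos'][:2],150),21.8,.3,vmax=25);print();e=plan((388,-165,150),21.8,.3,vmax=28,start=e,hold=2)"
```

```text
[ 489.05419952 -386.92124076   12.11245958] [-1.79944591e+02  5.45062545e-03  2.16939802e+01] [-1.14175272  2.03835899  2.71351949] 43.7627459157704 24.999918937683105
[[0.0,0.0,-0.575,-0.003,0.3],[0.0,0.0,-0.574,-0.003,0.3],[0.0,0.0,-0.575,-0.003,0.3],[0.0,0.0,-0.574,-0.003,0.3],[0.0,0.0,-0.575,-0.003,0.3]]
[[0.0,0.0,-0.574,-0.003,0.3]]

[[-0.031,-0.677,-0.0,0.0,0.3],[-0.032,-0.677,-0.0,0.0,0.3],[-0.031,-0.677,-0.0,0.0,0.3],[-0.032,-0.676,-0.0,0.0,0.3],[-0.031,-0.677,-0.0,0.0,0.3]]
[[-0.032,-0.676,-0.0,0.0,0.3],[-0.031,-0.677,-0.0,0.0,0.3],[-0.032,-0.676,-0.0,0.0,0.3],[-0.031,-0.677,-0.0,0.0,0.3],[0,0,0,0,0.3]]
[[0,0,0,0,0.3]]
```

>>> send_rows([
  [[0,0,-0.4,0,0.3],[0,0,-0.6,0,0.3],[0,0,-0.6,0,0.3],[0,0,-0.6,0,0.3],[0,0,-0.6,0,0.3]],
])

```text
time_s: 4.58
ee_pos: [488.9, -387.2, 124.2]
ee_rot: [-179.9, 0.0, 21.7]
force: [0.1, 0.1, -0.9]
gripper_width: 43.9
gripper_force: 25.0
```

>>> send_rows([
  [[0,0,-0.6,0,0.3],[0,0,-0.6,0,0.3],[0,0,-0.6,0,0.3],[0,0,-0.6,0,0.3],[0,0,-0.4,0,0.3]],
])

```text
time_s: 5.0
ee_pos: [489.6, -387.8, 237.9]
ee_rot: [179.9, -0.1, 21.7]
force: [-0.1, -0.6, -2.2]
gripper_width: 43.6
gripper_force: 25.0
```

```bash
python3 -c "
from h import *
s=env.state();print(s['ee_pos'],s['ee_rot'],s['force'],s['gripper_width'],s['gripper_force'])
e=plan((460,-115,240),21.8,.3,vmax=25,hold=4)"
```

```text
[ 489.58955243 -387.81741068  237.90080944] [ 1.79872701e+02 -5.74703118e-02  2.17006048e+01] [-0.08658655 -0.59551103 -2.23207464] 43.648242120927456 24.998356103897095
[[0.167,-0.601,-0.005,-0.001,0.3],[0.167,-0.601,-0.005,-0.001,0.3],[0.167,-0.601,-0.005,-0.001,0.3],[0.167,-0.601,-0.005,-0.001,0.3],[0.167,-0.601,-0.005,-0.001,0.3]]
[[0.167,-0.601,-0.005,-0.001,0.3],[0.167,-0.601,-0.004,-0.001,0.3],[0.167,-0.601,-0.005,-0.001,0.3],[0.167,-0.601,-0.004,-0.001,0.3],[0.168,-0.6,-0.005,-0.001,0.3]]
[[0.168,-0.6,-0.004,-0.001,0.3],[0,0,0,0,0.3],[0,0,0,0,0.3],[0,0,0,0,0.3],[0,0,0,0,0.3]]
```

>>> send_rows([
  [[0.17,-0.6,0,0,0.3],[0.17,-0.6,0,0,0.3],[0.17,-0.6,0,0,0.3],[0.17,-0.6,0,0,0.3],[0.17,-0.6,0,0,0.3]],
])

```text
time_s: 5.42
ee_pos: [475.9, -262.2, 235.2]
ee_rot: [-180.0, 0.0, 21.7]
force: [0.6, 0.4, -1.9]
gripper_width: 43.8
gripper_force: 25.0
```

>>> send_rows([
  [[0.17,-0.6,0,0,0.3],[0.17,-0.6,0,0,0.3],[0.17,-0.6,0,0,0.3],[0.17,-0.6,0,0,0.3],[0.17,-0.6,0,0,0.3]],
])

```text
time_s: 5.83
ee_pos: [463.1, -138.1, 235.4]
ee_rot: [-180.0, 0.0, 21.7]
force: [-0.1, 0.1, -2.1]
gripper_width: 43.6
gripper_force: 25.0
```

>>> send_rows([
  [[0.17,-0.6,0,0,0.3],[0,0,0,0,0.3],[0,0,0,0,0.3],[0,0,0,0,0.3],[0,0,0,0,0.3]],
])

```text
time_s: 6.25
ee_pos: [461.2, -115.2, 235.7]
ee_rot: [180.0, 0.0, 21.7]
force: [0.0, 0.2, -2.4]
gripper_width: 43.8
gripper_force: 25.0
```

```bash
python3 -c "
from h import *
f=grab('wrist','w3');s=env.state();print(s['ee_pos'],s['ee_rot'],s['force'])
P=cloud(f);z=P[...,2];print(np.nanpercentile(z,[5,50,95]))"
```

```text
[ 461.22560763 -115.29746418  235.71785535] [1.79991559e+02 1.75993485e-02 2.16379140e+01] [ 0.12180861  0.55453084 -1.70019111]
[1.98427327e-02 2.13007057e+01 3.59067633e+02]
```

View pics/w3.png

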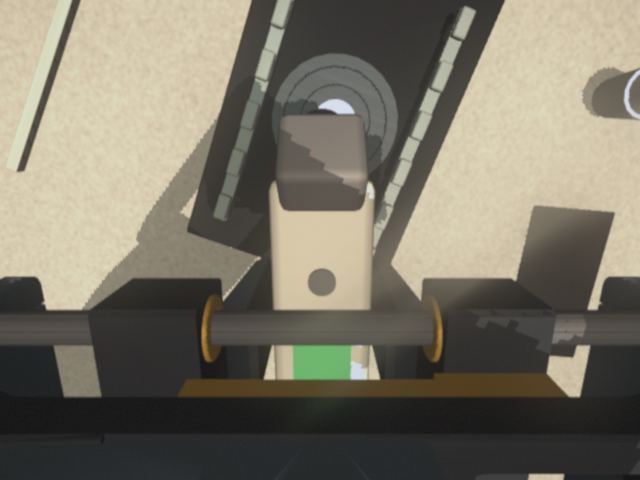

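The wrist view shows the held thermometer square in the fingers. The hotplate circle top is at (335,53), its left edge at (272,117) and its right edge at (398,120). The rails run along each side.

```bash
python3 -c "
from h import *
from scipy.optimize import least_squares as L
f=load('w3')
q=np.array([ray(f,*p,22)[:2] for p in[(335,53),(272,117),(398,120),(290,76),(382,77),(380,163)]])
r=L(lambda c:np.hypot(*(q-c[:2]).T)-62,[548,-97]);c=r.x;print(c,r.fun.round(1))
a=[ray(f,*p,50)[:2] for p in[(467,12),(392,197),(283,5),(221,215)]]
print(np.round(a,1),[np.degrees(np.arctan2(*(a[i]-a[i+1])[::-1])) for i in(0,2)])
yw=21.7;z=145;h=z+4-23;d=np.array([np.cos(np.radians(yw)),np.sin(np.radians(yw))])
o=c-d*(h+76);print(o);plan((*o,z),yw,.3,vmax=25,hold=5)"
```

```text
[547.21101505 -96.17303225] [ 0.6 -0.5  0.2 -1.6 -0.8 -1.6]
[[ 670.7 -166.4]
 [ 503.  -172.5]
 [ 617.9  -19.2]
 [ 425.9  -25.7]] [np.float64(2.0615009039433687), np.float64(1.9485701359785055)]
[ 359.5262356  -170.86187722]
[[-0.479,0.059,0.378,-0.002,0.3],[-0.479,0.059,0.378,-0.002,0.3],[-0.479,0.059,0.378,-0.002,0.3],[-0.48,0.058,0.378,-0.002,0.3],[-0.479,0.059,0.378,-0.002,0.3]]
[[-0.48,0.058,0.378,-0.002,0.3],[0,0,0,0,0.3],[0,0,0,0,0.3],[0,0,0,0,0.3],[0,0,0,0,0.3]]
[[0,0,0,0,0.3]]
```

>>> send_rows([
  [[-0.48,0.06,0.38,0,0.3],[-0.48,0.06,0.38,0,0.3],[-0.48,0.06,0.38,0,0.3],[-0.48,0.06,0.38,0,0.3],[-0.48,0.06,0.38,0,0.3]],
])

```text
time_s: 6.72
ee_pos: [375.6, -162.2, 159.2]
ee_rot: [180.0, -0.0, 21.6]
force: [0.1, -0.5, -1.0]
gripper_width: 43.6
gripper_force: 25.0
```

>>> send_rows([
  [[-0.48,0.06,0.38,0,0.3],[0,0,0,0,0.3],[0,0,0,0,0.3],[0,0,0,0,0.3],[0,0,0,0,0.3]],
])

```text
time_s: 7.13
ee_pos: [360.9, -170.9, 145.6]
ee_rot: [179.9, -0.1, 21.7]
force: [-0.6, 0.4, -2.2]
gripper_width: 43.7
gripper_force: 25.0
```

```bash
python3 -c "
from h import *
s=env.state();print(s['ee_pos'],s['ee_rot'],s['force'],s['gripper_width'])
a=np.radians(s['ee_rot'][2]);p=s['ee_pos'];l=p+[76*np.cos(a),76*np.sin(a),4];t=(l[2]-23);print('hit',l[:2]+t*np.array([np.cos(a),np.sin(a)]),t*1.414)
f=grab('side','sd1');g=grab('scene','sc1')
i=np.hstack([cv2.resize(cv2.imread('pics/sd1.png')[180:420,280:480],(400,480)),cv2.resize(cv2.imread('pics/sc1.png')[100:340,160:360],(400,480))]);cv2.imwrite('pics/aim.png',i)"
```

```text
[ 360.91668265 -170.91030992  145.56301176] [ 1.79902566e+02 -1.10175703e-01  2.16953441e+01] [-0.59816675  0.4410107  -2.21659873] 43.66238250697042
hit [549.1306602  -96.02858725] 178.96009863382173
```

View pics/aim.png

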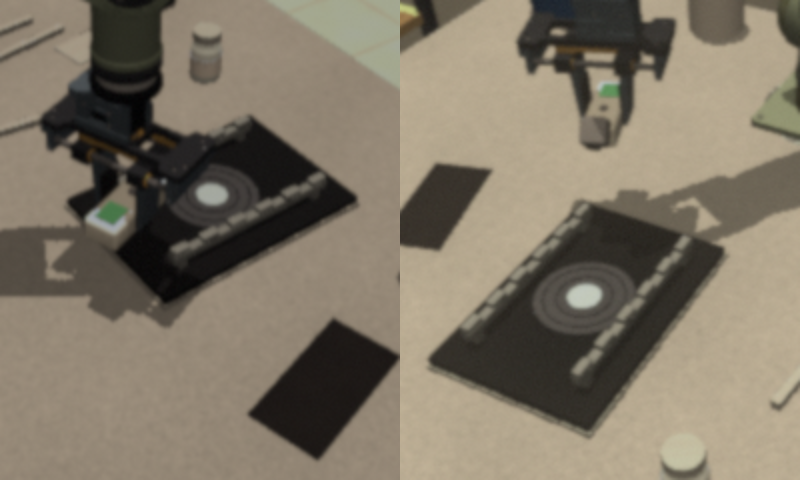

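The thermometer is level, nose toward the bright disc, at about 179 mm by calculation. A quick check of its tilt in hand, then the hold.

```bash
python3 -c "
from h import *
f=load('w3');P=cloud(f)[195:300,285:360].reshape(-1,3);P=P[np.isfinite(P).all(1)]
A=np.c_[P[:,:2]-P[:,:2].mean(0),np.ones(len(P))];c=np.linalg.lstsq(A,P[:,2],rcond=None)[0];a=np.radians(21.7)
print(c, 'pitch',np.degrees(c[:2]@[np.cos(a),np.sin(a)]),'roll',np.degrees(c[:2]@[-np.sin(a),np.cos(a)]),'bottom-TCP',c[2]-30-235.7)"
```

```text
[1.10866539e-01 4.25193388e-02 2.58853478e+02] pitch 6.80279091453653 roll -0.08516677318101276 bottom-TCP -6.846521709567639
```

>>> send_rows([
  [[-0.04,0,0,0,0.3],[0,0,0,0,0.3],[0,0,0,0,0.3],[0,0,0,0,0.3],[0,0,0,0,0.3]],
])

```text
time_s: 7.65
ee_pos: [358.0, -170.9, 144.8]
ee_rot: [180.0, -0.0, 21.7]
force: [-0.1, 0.2, -1.7]
gripper_width: 44.4
gripper_force: 25.0
```

>>> send_rows([
  [[0,0,0,0,0.3],[0,0,0,0,0.3],[0,0,0,0,0.3],[0,0,0,0,0.3],[0,0,0,0,0.3]],
])

```text
time_s: 8.07
ee_pos: [357.9, -171.0, 144.7]
ee_rot: [-180.0, -0.0, 21.7]
force: [0.2, 0.6, -1.7]
gripper_width: 44.2
gripper_force: 25.0
```

>>> send_rows([
  [[0,0,0,0,0.3],[0,0,0,0,0.3],[0,0,0,0,0.3],[0,0,0,0,0.3],[0,0,0,0,0.3]],
])

```text
time_s: 8.48
ee_pos: [357.9, -170.9, 144.7]
ee_rot: [-180.0, -0.0, 21.7]
force: [0.2, -0.0, -1.9]
gripper_width: 43.9
gripper_force: 25.0
```

>>> send_rows([
  [[0,0,0,0,0.3],[0,0,0,0,0.3],[0,0,0,0,0.3],[0,0,0,0,0.3],[0,0,0,0,0.3]],
])

```text
time_s: 8.9
ee_pos: [357.9, -170.9, 144.7]
ee_rot: [-180.0, -0.0, 21.7]
force: [0.3, 0.6, -1.7]
gripper_width: 43.9
gripper_force: 25.0
```

>>> send_rows([
  [[0,0,0,0,0.3],[0,0,0,0,0.3],[0,0,0,0,0.3],[0,0,0,0,0.3],[0,0,0,0,0.3]],
])

```text
time_s: 9.32
ee_pos: [357.9, -170.9, 144.7]
ee_rot: [-180.0, -0.0, 21.7]
force: [-0.0, -0.2, -2.0]
gripper_width: 43.8
gripper_force: 25.0
```

>>> send_rows([
  [[0,0,0,0,0.3],[0,0,0,0,0.3],[0,0,0,0,0.3],[0,0,0,0,0.3],[0,0,0,0,0.3]],
])

```text
time_s: 9.73
ee_pos: [357.9, -170.9, 144.7]
ee_rot: [-180.0, -0.0, 21.7]
force: [-0.3, -0.2, -2.0]
gripper_width: 43.8
gripper_force: 25.0
```

>>> send_rows([
  [[0,0,0,0,0.3],[0,0,0,0,0.3],[0,0,0,0,0.3],[0,0,0,0,0.3],[0,0,0,0,0.3]],
])

```text
time_s: 10.15
ee_pos: [357.9, -170.9, 144.7]
ee_rot: [-180.0, -0.0, 21.7]
force: [1.5, 0.1, -2.0]
gripper_width: 44.1
gripper_force: 25.0
```

```bash
python3 -c "
from h import *
s=env.state();print(s['ee_pos'],s['ee_rot'],s['force'],s['gripper_width'])
e=plan((476.6,-400.5,150),17.2,.3,vmax=30,hold=3);plan((476.6,-400.5,16),17.2,.3,vmax=25,start=e,hold=3)"
```

```text
[ 357.91312819 -170.93150835  144.73149757] [-1.79996219e+02 -4.15569541e-03  2.17031447e+01] [ 1.46694585  0.11345256 -1.99155098] 44.12315016914408
[[0.07,0.714,-0.015,0.073,0.3],[0.077,0.714,-0.015,0.073,0.3],[0.083,0.713,-0.015,0.073,0.3],[0.089,0.712,-0.014,0.073,0.3],[0.096,0.712,-0.015,0.073,0.3]]
[[0.102,0.711,-0.014,0.073,0.3],[0.108,0.71,-0.015,0.073,0.3],[0.114,0.708,-0.014,0.073,0.3],[0.12,0.708,-0.015,0.073,0.3],[0,0,0,0,0.3]]
[[0,0,0,0,0.3],[0,0,0,0,0.3]]
[[0.0,-0.0,0.558,-0.0,0.3],[0.0,-0.0,0.558,-0.0,0.3],[0.0,-0.0,0.559,-0.0,0.3],[0.0,-0.0,0.558,-0.0,0.3],[0.0,-0.0,0.559,-0.0,0.3]]
[[0.0,-0.0,0.558,-0.0,0.3],[0,0,0,0,0.3],[0,0,0,0,0.3],[0,0,0,0,0.3]]
```

```bash
python3 -c "
from h import *
def fit(f,r0,r1,yw):
    P=cloud(f)[r0:r1,290:350].reshape(-1,3);P=P[np.isfinite(P).all(1)];a=np.radians(yw)
    d=[np.cos(a),np.sin(a)];x=P[:,:2]@d;k=np.polyfit(x,P[:,2],1);return round(np.degrees(k[0]),2),len(P),P[:,2].mean().round(1)
for t,y in(('w2',21.8),('w3',21.7)):
    f=load(t)
    for r in((220,265),(222,300)): print(t,fit(f,*r,y))
f=grab('wrist','w4');print(fit(f,220,265,21.7),fit(f,222,300,21.7))"
```

```text
w2 (np.float64(0.22), 2687, np.float64(34.0))
w2 (np.float64(-1.31), 4659, np.float64(34.2))
w3 (np.float64(0.11), 2687, np.float64(257.6))
w3 (np.float64(-1.01), 4657, np.float64(257.8))
(np.float64(0.07), 2691, np.float64(166.7)) (np.float64(-0.94), 4661, np.float64(166.8))
```

Level and no slip: the top slope is about 0.1°, the same as on the mat. The hold lasted over 2.5 s. Back to the mat.

>>> send_rows([
  [[0.07,0.71,-0.02,0.07,0.3],[0.08,0.71,-0.02,0.07,0.3],[0.08,0.71,-0.02,0.07,0.3],[0.09,0.71,-0.01,0.07,0.3],[0.1,0.71,-0.01,0.07,0.3]],
])

```text
time_s: 10.62
ee_pos: [424.4, -299.0, 147.9]
ee_rot: [-180.0, -0.0, 19.3]
force: [-0.6, 0.4, -1.7]
gripper_width: 44.0
gripper_force: 25.0
```

>>> send_rows([
  [[0.1,0.71,-0.01,0.07,0.3],[0.11,0.71,-0.01,0.08,0.3],[0.11,0.71,-0.01,0.08,0.3],[0.12,0.71,-0.01,0.08,0.3],[0,0,0,0,0.3]],
])

```text
time_s: 11.03
ee_pos: [479.2, -404.9, 148.9]
ee_rot: [179.7, -0.1, 17.0]
force: [1.1, -0.2, -1.4]
gripper_width: 44.1
gripper_force: 25.0
```

>>> send_rows([
  [[0,0,0.56,0,0.3],[0,0,0.56,0,0.3],[0,0,0.56,0,0.3],[0,0,0.56,0,0.3],[0,0,0.4,0,0.3]],
])

```text
time_s: 11.45
ee_pos: [475.7, -398.9, 41.6]
ee_rot: [-179.8, 0.1, 17.2]
force: [0.4, 0.6, -1.1]
gripper_width: 43.8
gripper_force: 25.0
```

>>> send_rows([
  [[0,0,0.3,0,0.3],[0,0,0.2,0,0.3],[0,0,0.1,0,0.3],[0,0,0,0,0.3],[0,0,0,0,0.3]],
])

```text
time_s: 11.87
ee_pos: [477.2, -400.3, 20.6]
ee_rot: [179.9, -0.0, 17.2]
force: [0.1, -0.1, -1.8]
gripper_width: 43.7
gripper_force: 25.0
```

```bash
python3 -c "
from h import *
s=env.state();print(s['ee_pos'],s['ee_rot'],s['force'],s['gripper_width'])
e=plan((476.6,-400.5,13),17.2,.3,n=3,hold=2)
f=grab('wrist','w5')"
```

```text
[ 477.21244682 -400.27558902   20.59790985] [ 1.79938095e+02 -4.68439441e-02  1.71666197e+01] [ 0.06431788 -0.06268301 -1.80459826] 43.73579275054875
[[-0.005,0.0,0.063,-0.002,0.3],[-0.006,0.0,0.063,-0.002,0.3],[-0.005,0.001,0.064,-0.002,0.3],[0,0,0,0,0.3],[0,0,0,0,0.3]]
```

View pics/w5.png

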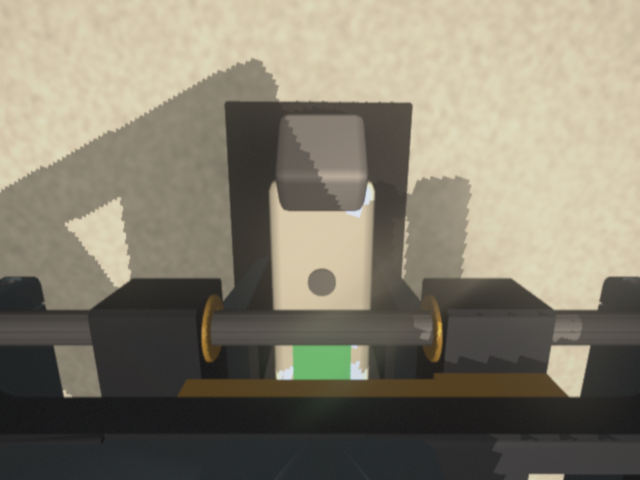

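The thermometer is square over its mat (mat top edge 226–411, nose centred at 322). I'll lower it and release.

>>> send_rows([
  [[0,0,0.06,0,0.3],[0,0,0.06,0,0.3],[0,0,0.06,0,0.3],[0,0,0,0,0.3],[0,0,0,0,0.3]],
])

```text
time_s: 12.33
ee_pos: [476.6, -399.8, 12.6]
ee_rot: [-180.0, 0.0, 17.2]
force: [-0.2, 0.2, -2.4]
gripper_width: 44.2
gripper_force: 25.0
```

>>> send_rows([
  [[0,0,0.03,0,0.3],[0,0,0,0,0.3],[0,0,0,0,0.3],[0,0,0,0,0.3]],
])

```text
time_s: 12.67
ee_pos: [476.9, -400.0, 12.1]
ee_rot: [180.0, -0.0, 17.2]
force: [-1.6, 0.6, 3.9]
gripper_width: 44.1
gripper_force: 25.0
```

>>> send_rows([
  [[0,0,0,0,0.55],[0,0,0,0,0.7],[0,0,0,0,0.85],[0,0,0,0,0.95],[0,0,0,0,0.95]],
])

```text
time_s: 13.08
ee_pos: [476.7, -399.9, 11.3]
ee_rot: [-180.0, -0.0, 17.2]
force: [0.6, -0.6, -0.4]
gripper_width: 73.9
gripper_force: 0.0
```

>>> send_rows([
  [[0,0,0,0,0.95],[0,0,-0.3,0,0.95],[0,0,-0.6,0,0.95],[0,0,-0.9,0,0.95],[0,0,-0.9,0,0.95]],
])

```text
time_s: 13.5
ee_pos: [476.2, -399.4, 120.7]
ee_rot: [-179.9, 0.1, 17.2]
force: [0.1, 0.4, -0.4]
gripper_width: 86.6
gripper_force: 0.0
```

```bash
python3 -c "
from h import *
s=env.state();print(s['time_s'],s['ee_pos'],s['ee_rot'],s['force'],s['gripper_width'])
e=plan((440,-400,280),17.2,1,vmax=38,hold=1);print()
e=plan((470,-130,290),2,1,vmax=38,start=e,hold=4)"
```

```text
13.5 [ 476.15742465 -399.42122704  120.71084314] [-1.79898252e+02  5.58810188e-02  1.71676779e+01] [ 0.0923174   0.40307535 -0.37627147] 86.6118057734611
[[-0.174,-0.051,-0.796,-0.001,1],[-0.173,-0.051,-0.797,-0.001,1],[-0.174,-0.05,-0.796,-0.001,1],[-0.173,-0.051,-0.797,-0.001,1],[-0.174,-0.05,-0.796,-0.001,1]]
[[0,0,0,0,1]]

[[0.339,-0.778,-0.031,0.276,1],[0.313,-0.789,-0.031,0.276,1],[0.287,-0.799,-0.031,0.276,1],[0.26,-0.808,-0.031,0.276,1],[0.233,-0.816,-0.032,0.276,1]]
[[0.206,-0.824,-0.031,0.276,1],[0.179,-0.83,-0.032,0.276,1],[0.152,-0.836,-0.031,0.276,1],[0,0,0,0,1],[0,0,0,0,1]]
[[0,0,0,0,1],[0,0,0,0,1]]
```

>>> send_rows([
  [[-0.17,-0.05,-0.8,0,1],[-0.17,-0.05,-0.8,0,1],[-0.17,-0.05,-0.8,0,1],[-0.17,-0.05,-0.8,0,1],[-0.17,-0.05,-0.8,0,1]],
])

```text
time_s: 13.92
ee_pos: [440.6, -400.1, 282.3]
ee_rot: [179.9, -0.0, 17.2]
force: [-0.2, -0.9, 0.8]
gripper_width: 90.8
gripper_force: 0.0
```

>>> send_rows([
  [[0,0,0,0,1],[0,0,0,0,1],[0,0,0,0,1]],
])

```text
time_s: 14.17
ee_pos: [440.9, -400.0, 279.5]
ee_rot: [-180.0, 0.0, 17.2]
force: [-0.4, -0.6, 0.0]
gripper_width: 91.1
gripper_force: 0.0
```

```bash
python3 -c "
from h import *
f=grab('wrist','w6');s=env.state();print(s['ee_pos'])
P=cloud(f);z=P[...,2];m=((z>24)&(z<40)&(f['pixels'].min(2)>110)).astype(np.uint8)
k,l,st,c=cv2.connectedComponentsWithStats(m)
for i in range(1,k):
    if st[i,4]>300: q=P[l==i];print(c[i].round(),st[i],np.median(q,0).round(1),cv2.minAreaRect(q[:,:2].astype(np.float32)))
m=((z>-3)&(z<10)&(f['pixels'].max(2)<75)&(P[...,1]<-320)&(np.hypot(P[...,0]-476,P[...,1]+400)<115)).astype(np.uint8)
q=P[m>0][:,:2].astype(np.float32);print('mat',cv2.minAreaRect(q))"
```

```text
[ 440.80652438 -399.82915441  278.49461901]
[67. 18.] [ 46   0  42  40 620] [547.  -97.8  24.6] ((545.4754638671875, -97.31694030761719), (35.96809768676758, 41.31895446777344), 16.890708923339844)
[331. 171.] [ 312  123   40   98 2846] [ 482.6 -399.5   33.8] ((477.96990966796875, -400.9344787597656), (105.9935073852539, 42.210662841796875), 17.081769943237305)
mat ((475.64520263671875, -398.9032287597656), (176.0673065185547, 88.41643524169922), 16.930469512939453)
```

>>> send_rows([
  [[0.34,-0.78,-0.03,0.28,1],[0.31,-0.79,-0.03,0.28,1],[0.29,-0.8,-0.03,0.28,1],[0.26,-0.81,-0.03,0.28,1],[0.23,-0.82,-0.03,0.28,1]],
])

```text
time_s: 14.63
ee_pos: [459.5, -229.4, 283.7]
ee_rot: [-179.9, 0.2, 7.4]
force: [0.4, 0.6, -0.5]
gripper_width: 90.8
gripper_force: 0.0
```

>>> send_rows([
  [[0.21,-0.82,-0.03,0.28,1],[0.18,-0.83,-0.03,0.28,1],[0.15,-0.84,-0.03,0.28,1],[0,0,0,0,1],[0,0,0,0,1]],
])

```text
time_s: 15.05
ee_pos: [471.5, -128.5, 287.9]
ee_rot: [-180.0, 0.1, 2.0]
force: [0.1, -0.6, 0.5]
gripper_width: 91.3
gripper_force: 0.0
```

>>> send_rows([
  [[0,0,0,0,1],[0,0,0,0,1],[0,0,0,0,1]],
])

```text
time_s: 15.3
ee_pos: [471.6, -131.1, 288.6]
ee_rot: [-180.0, 0.1, 1.7]
force: [0.3, 0.1, -0.2]
gripper_width: 91.4
gripper_force: 0.0
```

```bash
python3 -c "
from h import *
f=grab('wrist','w7');s=env.state();print(s['ee_pos'],s['ee_rot'])
im=cv2.imread('pics/w7.png')[:260];cv2.imwrite('pics/w7b.png',cv2.resize(im,(800,325),interpolation=cv2.INTER_CUBIC))"
```

```text
[ 471.67263729 -131.12139995  288.68572053] [-1.79989812e+02  4.88054336e-02  1.66875030e+00]
```

View pics/w7b.png

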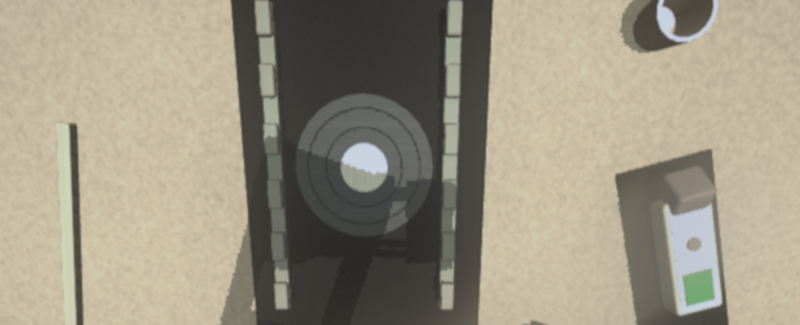

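The wrist view shows the hob unobstructed: disc at enlarged (364,167), rail ends at (282,308) and (447,309), rail edges running up, and the thermometer back on its mat.

```bash
python3 -c "
from h import *
from scipy.optimize import least_squares as L
f=load('w7');s=1.25
q=np.array([ray(f,u/s,v/s,22)[:2] for u,v in[(296,166),(433,166),(364,93),(364,237),(315,116),(412,115),(413,217),(315,216)]])
r=L(lambda c:np.hypot(*(q-c[:2]).T)-62,[548,-97]);print(r.x,r.fun.round(1))
print('disc',ray(f,364/s,167/s,23),at(f,291,134))
a=np.array([ray(f,u/s,v/s,50)[:2] for u,v in[(282,308),(263,3),(447,309),(456,3)]]);print(a.round(1))
for i in(0,2):print(np.degrees(np.arctan2(*(a[i+1]-a[i])[::-1])))
# depth teeth mask
P=cloud(f);z=P[...,2];m=(z>45)&(z<60)&(abs(P[...,1]+97)<110)&(P[...,0]>400)
q=P[m];th=np.radians(2);X=(q[:,0]-547.3)*np.cos(th)+(q[:,1]+96.3)*np.sin(th);Y=-(q[:,0]-547.3)*np.sin(th)+(q[:,1]+96.3)*np.cos(th)
for sg in(1,-1):
    k=Y*sg>40;print(sg,np.polyfit(X[k],Y[k],1),X[k].min(),np.median(q[k,2]))
    h,e=np.histogram(X[k],bins=np.arange(-130,110,4));print(h.tolist())
"
```

```text
[547.00653707 -96.22859274] [-0.5 -0.2  0.9 -0.1 -0.7  0.  -0.2  0.9]
disc [548.13043736 -95.95179381  23.        ] [547.69662749 -95.68986703  22.47696307]
[[ 422.1  -24.6]
 [ 668.2  -18.7]
 [ 425.5 -174.6]
 [ 672.5 -168.4]]
1.3714164226700356
1.4444166236835607
1 [-8.38488353e-03  7.48546199e+01] -122.68877795536685 50.58557406087664
[0, 5, 41, 36, 41, 36, 43, 43, 2, 0, 0, 1, 2, 34, 45, 45, 38, 45, 43, 12, 0, 0, 0, 0, 33, 45, 50, 38, 46, 48, 22, 0, 0, 0, 0, 31, 48, 50, 51, 48, 49, 34, 0, 0, 0, 0, 24, 57, 53, 55, 57, 54, 47, 0, 1, 0, 0, 13, 62]
-1 [-8.50093060e-03 -7.39551179e+01] -123.28514108620867 50.649369105101954
[0, 10, 39, 38, 36, 40, 35, 36, 0, 0, 0, 0, 13, 38, 44, 34, 43, 44, 35, 1, 0, 0, 0, 0, 43, 44, 35, 46, 47, 44, 8, 2, 1, 0, 0, 43, 48, 48, 48, 48, 49, 17, 0, 1, 0, 0, 36, 55, 51, 49, 55, 56, 24, 0, 0, 0, 2, 42, 55]
```

```bash
python3 -c "
from h import *
e=plan((431,196,300),-7,1,vmax=39,hold=3)"
```

```text
[[-0.086,-0.912,-0.031,0.14,1],[-0.102,-0.91,-0.031,0.14,1],[-0.117,-0.908,-0.032,0.14,1],[-0.132,-0.906,-0.031,0.14,1],[-0.148,-0.904,-0.032,0.14,1]]
[[-0.163,-0.901,-0.031,0.14,1],[-0.178,-0.898,-0.032,0.14,1],[-0.193,-0.895,-0.031,0.14,1],[-0.207,-0.892,-0.032,0.14,1],[0,0,0,0,1]]
[[0,0,0,0,1],[0,0,0,0,1]]
```

>>> send_rows([
  [[-0.09,-0.91,-0.03,0.14,1],[-0.1,-0.91,-0.03,0.14,1],[-0.12,-0.91,-0.03,0.14,1],[-0.13,-0.91,-0.03,0.14,1],[-0.15,-0.9,-0.03,0.14,1]],
])

```text
time_s: 15.77
ee_pos: [448.5, 52.3, 295.2]
ee_rot: [-180.0, -0.0, -3.2]
force: [0.7, 0.1, 0.3]
gripper_width: 91.3
gripper_force: 0.0
```

>>> send_rows([
  [[-0.16,-0.9,-0.03,0.14,1],[-0.18,-0.9,-0.03,0.14,1],[-0.19,-0.9,-0.03,0.14,1],[-0.21,-0.89,-0.03,0.14,1],[0,0,0,0,1]],
])

```text
time_s: 16.18
ee_pos: [430.1, 201.9, 299.9]
ee_rot: [-179.8, 0.0, -6.6]
force: [-0.4, 0.1, 0.2]
gripper_width: 91.0
gripper_force: 0.0
```

>>> send_rows([
  [[0,0,0,0,1],[0,0,0,0,1],[0,0,0,0,1],[0,0,0,0,1],[0,0,0,0,1]],
])

```text
time_s: 16.6
ee_pos: [430.8, 195.9, 300.0]
ee_rot: [-180.0, -0.0, -7.0]
force: [0.5, 0.2, -0.2]
gripper_width: 91.1
gripper_force: 0.0
```

```bash
cat >> h.py <<'E'
def bars(f,zlo=6,zhi=18):
    P=cloud(f);z=P[...,2];px=f['pixels'].astype(int)
    m=((z>zlo)&(z<zhi)).astype(np.uint8);k,l,st,c=cv2.connectedComponentsWithStats(m);o=[]
    for i in range(1,k):
        if st[i,4]<250: continue
        q=P[l==i];r=cv2.minAreaRect(q[:,:2].astype(np.float32));(w,h)=r[1]
        if max(w,h)<100 or min(w,h)>40: continue
        # refine: top-face pixels, by colour-independent median; yaw by PCA
        t=q[q[:,2]>np.percentile(q[:,2],30)];mu=t[:,:2].mean(0);u,sv,vt=np.linalg.svd(t[:,:2]-mu,full_matrices=False)
        yaw=np.degrees(np.arctan2(vt[0,1],vt[0,0]))%180; yaw=yaw-180 if yaw>90 else yaw
        print('bar px',c[i].round(),st[i].tolist(),'rect',np.round(r[0],1),np.round(r[1],1),'mean',mu.round(1),'yaw',yaw.round(2),'z',np.median(q[:,2]).round(1),'rgb',px[l==i].mean(0).round())
E
python3 -c "
from h import *
f=grab('wrist','w8');s=env.state();print(s['time_s'],s['ee_pos'],s['ee_rot']);bars(f)"
```

```text
16.65 [430.76189881 196.11530613 300.02632153] [-1.79996592e+02 -6.71675963e-03 -7.01080515e+00]
bar px [467. 106.] [459, 0, 19, 219, 1483] rect [507.1  11.1] [246.6   9.8] mean [516.7  13.3] yaw 1.55 z 11.2 rgb [83. 83. 73.]
bar px [166. 148.] [131, 66, 71, 168, 2032] rect [507.3 371.3] [199.6  13. ] mean [513.8 372.2] yaw 8.13 z 12.7 rgb [154. 157. 137.]
bar px [322. 150.] [317, 68, 11, 171, 1718] rect [480.5 188. ] [ 11.8 199.1] mean [485.8 187. ] yaw -6.62 z 12.8 rgb [146. 149. 135.]
bar px [123. 179.] [92, 100, 64, 163, 2031] rect [477.6 431.5] [199.5  13.9] mean [482.7 431.6] yaw 3.98 z 12.5 rgb [149. 151. 130.]
bar px [ 13. 163.] [0, 123, 33, 98, 1168] rect [509.1 567.8] [ 14.  128.7] mean [521.9 557.9] yaw -34.7 z 12.5 rgb [141. 105. 116.]
bar px [268. 355.] [211, 350, 114, 12, 1122] rect [224.  295.7] [156.7  13.5] mean [223.8 294.5] yaw 81.8 z 12.4 rgb [147. 102.  33.]
```

View pics/w8.png

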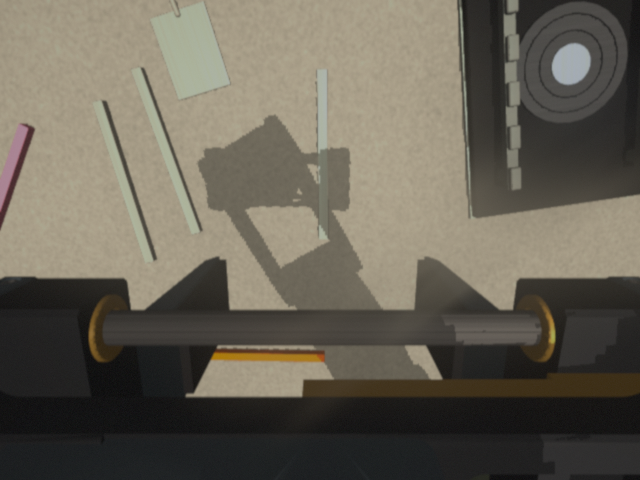

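The wrist view shows steel bars at (322,150), (166,148) and (123,179), all grey-white. The orange (268,355) and pink (13,163) ones are clearly coloured and stay put. I take the bar at (322,150) first.

```bash
python3 -c "
from h import *
e=plan((480.5,188,60),-6.6,.5,vmax=36,hold=2);print(e)"
```

```text
[[0.18,0.007,0.857,-0.009,0.5],[0.18,0.007,0.857,-0.009,0.5],[0.18,0.008,0.857,-0.009,0.5],[0.18,0.008,0.857,-0.009,0.5],[0.18,0.008,0.858,-0.009,0.5]]
[[0.179,0.008,0.857,-0.009,0.5],[0.18,0.008,0.858,-0.009,0.5],[0,0,0,0,0.5],[0,0,0,0,0.5]]
[np.float64(480.50841133448836), np.float64(187.98573257951713), np.float64(59.986321530070306), np.float64(-6.577649059758289)]
```

>>> send_rows([
  [[0.18,0.01,0.86,-0.01,0.5],[0.18,0.01,0.86,-0.01,0.5],[0.18,0.01,0.86,-0.01,0.5],[0.18,0.01,0.86,-0.01,0.5],[0.18,0.01,0.86,-0.01,0.5]],
])

```text
time_s: 17.07
ee_pos: [466.5, 190.2, 126.8]
ee_rot: [-180.0, -0.1, -6.6]
force: [0.3, 0.2, 0.4]
gripper_width: 61.3
gripper_force: 0.0
```

>>> send_rows([
  [[0.18,0.01,0.86,-0.01,0.5],[0.18,0.01,0.86,-0.01,0.5],[0,0,0.5,0,0.5],[0,0,0.3,0,0.5],[0,0,0,0,0.5]],
])

```text
time_s: 17.48
ee_pos: [478.5, 187.1, 24.4]
ee_rot: [179.8, 0.3, -6.5]
force: [0.4, -0.5, -0.8]
gripper_width: 45.2
gripper_force: 0.0
```

>>> send_rows([
  [[0,0,0,0,0.5],[0,0,0,0,0.5]],
])

```text
time_s: 17.65
ee_pos: [481.2, 188.6, 28.2]
ee_rot: [-179.9, -0.1, -6.4]
force: [-0.1, -0.5, 0.5]
gripper_width: 45.6
gripper_force: 0.0
```

```bash
python3 -c "
from h import *
f=grab('wrist','w9');s=env.state();print(s['time_s'],s['ee_pos'],s['ee_rot'],s['gripper_width']);bars(f)
plan((480.5,188,3.5),-6.6,.5,n=3)"
```

```text
17.7 [481.31863432 188.7075681   28.44792335] [-1.79923478e+02 -1.43435510e-01 -6.43517900e+00] 45.513716684555504
bar px [322. 191.] [309, 79, 26, 231, 5477] rect [521.5 182.9] [ 12. 117.] mean [526.2 182.5] yaw -6.49 z 12.9 rgb [146. 149. 135.]
[[-0.006,0.007,0.208,0.008,0.5],[-0.006,0.006,0.208,0.008,0.5],[-0.006,0.007,0.208,0.008,0.5]]
```

View pics/w9.png

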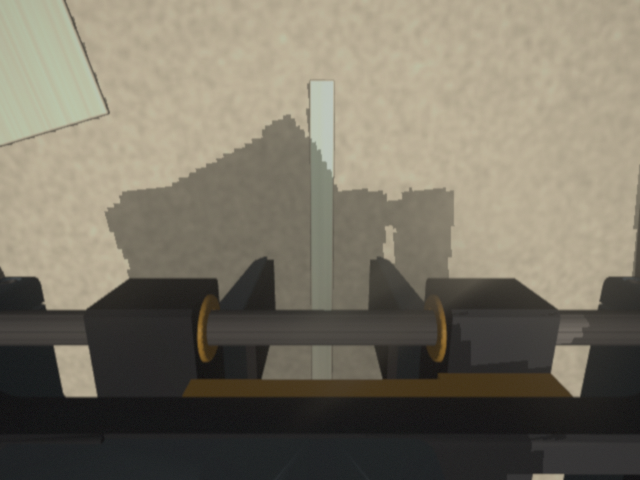

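The bar lies at x≈310–333, between the fingers (273 and 372), and its far end is at row 80. I descend and grip.

>>> send_rows([
  [[0,0,0.2,0,0.5],[0,0,0.2,0,0.5],[0,0,0.15,0,0.5],[0,0,0.08,0,0.5],[0,0,0,0,0.5]],
])

```text
time_s: 18.12
ee_pos: [479.5, 188.3, 1.0]
ee_rot: [180.0, 0.1, -6.4]
force: [0.5, 0.6, 0.1]
gripper_width: 45.7
gripper_force: 0.0
```

>>> send_rows([
  [[0,0,0,0,0.3],[0,0,0,0,0.1],[0,0,0,0,0],[0,0,0,0,0],[0,0,0,0,0]],
], squeeze=40)

```text
time_s: 18.53
ee_pos: [480.4, 188.6, 2.2]
ee_rot: [-180.0, -0.0, -6.4]
force: [0.3, -0.1, -0.4]
gripper_width: 15.4
gripper_force: 0.0
```

>>> send_rows([
  [[0,0,0,0,0],[0,0,0,0,0],[0,0,0,0,0]],
])

```text
time_s: 18.78
ee_pos: [480.4, 188.6, 2.2]
ee_rot: [-180.0, -0.0, -6.4]
force: [-0.5, -0.6, 2.1]
gripper_width: 11.5
gripper_force: 40.0
```

```bash
python3 -c "
from h import *
s=env.state();print(s['time_s'],s['ee_pos'],s['ee_rot'],s['gripper_width'],s['gripper_force'])
e=plan((*s['ee_pos'][:2],115),s['ee_rot'][2],0,vmax=30);print()
e=plan((458,-98.4,115),91.5,0,start=e,vmax=32,hold=4)"
```

```text
18.7833 [480.36364237 188.56764142   2.15063224] [-1.79983025e+02 -1.95496592e-02 -6.42191549e+00] 11.483557034154117 40.00014781951904
[[0.0,-0.0,-0.705,-0.0,0],[0.0,-0.0,-0.705,-0.0,0],[0.0,-0.0,-0.706,-0.0,0],[0.0,-0.0,-0.705,-0.0,0]]

[[0.016,0.479,-0.0,-0.949,0],[-0.038,0.478,-0.0,-0.949,0],[-0.092,0.471,-0.0,-0.949,0],[-0.145,0.457,-0.0,-0.949,0],[-0.196,0.438,-0.0,-0.949,0]]
[[-0.245,0.413,-0.0,-0.949,0],[-0.29,0.382,-0.0,-0.949,0],[-0.332,0.347,-0.0,-0.949,0],[-0.369,0.307,-0.0,-0.949,0],[-0.401,0.263,-0.0,-0.949,0]]
[[-0.428,0.216,-0.0,-0.949,0],[-0.45,0.166,-0.0,-0.949,0],[-0.466,0.113,-0.0,-0.949,0],[-0.476,0.059,-0.0,-0.949,0],[-0.48,0.005,-0.0,-0.949,0]]
[[0,0,0,0,0],[0,0,0,0,0],[0,0,0,0,0],[0,0,0,0,0]]
```

>>> send_rows([
  [[0,0,-0.4,0,0],[0,0,-0.7,0,0],[0,0,-0.7,0,0],[0,0,-0.7,0,0],[0,0,-0.35,0,0]],
])

```text
time_s: 19.2
ee_pos: [481.4, 188.9, 118.8]
ee_rot: [-179.9, -0.2, -6.4]
force: [1.3, -0.1, -2.6]
gripper_width: 11.7
gripper_force: 40.0
```

>>> send_rows([
  [[0.02,0.48,0,-0.95,0],[-0.04,0.48,0,-0.95,0],[-0.09,0.47,0,-0.95,0],[-0.15,0.46,0,-0.95,0],[-0.2,0.44,0,-0.95,0]],
])

```text
time_s: 19.62
ee_pos: [471.9, 91.6, 115.5]
ee_rot: [-180.0, 0.1, 26.6]
force: [0.4, -0.0, -2.2]
gripper_width: 11.7
gripper_force: 40.0
```

>>> send_rows([
  [[-0.25,0.41,0,-0.95,0],[-0.29,0.38,0,-0.95,0],[-0.33,0.35,0,-0.95,0],[-0.37,0.31,0,-0.95,0],[-0.4,0.26,0,-0.95,0]],
])

```text
time_s: 20.03
ee_pos: [464.4, -4.1, 115.5]
ee_rot: [-179.9, 0.0, 59.2]
force: [0.8, 0.7, -2.4]
gripper_width: 11.6
gripper_force: 40.0
```

>>> send_rows([
  [[-0.43,0.22,0,-0.95,0],[-0.45,0.17,0,-0.95,0],[-0.47,0.11,0,-0.95,0],[-0.48,0.06,0,-0.95,0],[-0.48,0,0,-0.95,0]],
])

```text
time_s: 20.45
ee_pos: [457.0, -100.1, 115.5]
ee_rot: [-179.9, -0.0, 91.9]
force: [-0.1, 0.6, -2.3]
gripper_width: 11.8
gripper_force: 40.0
```

>>> send_rows([
  [[0,0,0,0,0],[0,0,0,0,0],[0,0,0,0,0],[0,0,0,0,0]],
])

```text
time_s: 20.78
ee_pos: [457.5, -98.6, 115.7]
ee_rot: [-180.0, -0.0, 91.5]
force: [0.5, 0.7, -1.3]
gripper_width: 12.0
gripper_force: 40.0
```

```bash
python3 -c "
from h import *
s=env.state();print(s['time_s'],s['ee_pos'],s['ee_rot'],s['force'],s['gripper_width'],s['gripper_force'])
e=plan((458,-98.4,58),91.5,0,vmax=20,hold=3)
f=grab('wrist','w10')"
```

```text
20.7833 [457.53246151 -98.56791501 115.74567903] [-1.79973395e+02 -3.00321677e-02  9.15413800e+01] [ 0.48929952  0.66174654 -1.28966925] 11.99270310552338 39.99940752983093
[[0.001,0.004,0.481,0.002,0],[0.001,0.004,0.481,0.002,0],[0.002,0.004,0.482,0.002,0],[0,0,0,0,0],[0,0,0,0,0]]
[[0,0,0,0,0]]
```

View pics/w10.png

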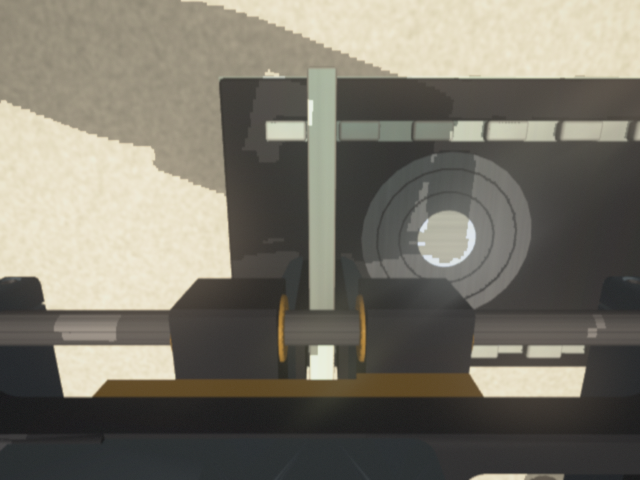

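The bar hangs over the first notch of the far rail: teeth at 266–305 and 338 onward, bar at 308–336. I lower it.

>>> send_rows([
  [[0,0,0.48,0,0],[0,0,0.48,0,0],[0,0,0.4,0,0],[0,0,0.15,0,0],[0,0,0,0,0]],
])

```text
time_s: 21.25
ee_pos: [456.7, -98.5, 54.3]
ee_rot: [-179.8, -0.1, 91.6]
force: [0.4, -0.8, -2.1]
gripper_width: 11.6
gripper_force: 40.0
```

>>> send_rows([
  [[0,0,0.08,0,0],[0,0,0.06,0,0],[0,0,0,0,0],[0,0,0,0,0],[0,0,0,0,0]],
])

```text
time_s: 21.67
ee_pos: [458.1, -99.4, 50.4]
ee_rot: [179.9, 0.0, 91.6]
force: [-0.9, -0.2, -1.8]
gripper_width: 11.6
gripper_force: 40.0
```

```bash
python3 -c "
from h import *
s=env.state();print(s['time_s'],s['ee_pos'],s['ee_rot'],s['force'],s['gripper_width'])"
```

```text
21.6667 [458.06440873 -99.41733742  50.43933923] [1.79937443e+02 1.29782282e-02 9.15533194e+01] [-0.85827488 -0.1535289  -1.84951469] 11.610228182934835
```

>>> send_rows([
  [[0.02,0,0.05,0,0],[0,0,0.05,0,0],[0,0,0.04,0,0],[0,0,0,0,0],[0,0,0,0,0]],
])

```text
time_s: 22.08
ee_pos: [457.6, -98.5, 44.2]
ee_rot: [-180.0, -0.0, 91.6]
force: [0.9, 0.2, -2.4]
gripper_width: 11.4
gripper_force: 40.0
```

>>> send_rows([
  [[0,0,0.02,0,0],[0,0,0,0,0],[0,0,0,0,0]],
])

```text
time_s: 22.33
ee_pos: [457.7, -98.5, 44.1]
ee_rot: [180.0, -0.0, 91.6]
force: [-1.6, 0.8, 4.7]
gripper_width: 11.5
gripper_force: 40.0
```

```bash
python3 -c "
from h import *
s=env.state();print(s['time_s'],s['ee_pos'],s['ee_rot'],s['force'],s['gripper_width'])"
```

```text
22.3333 [457.69792342 -98.49603383  44.10425237] [ 1.79989039e+02 -1.84232056e-03  9.15603539e+01] [-1.61327494  0.76063538  4.69312322] 11.505779977871645
```

Contact came at the expected height, about 6 N. Release, rise, and move to a view of the second bar, checking the hob on the way.

>>> send_rows([
  [[0,0,0,0,0.2],[0,0,0,0,0.32],[0,0,0,0,0.32],[0,0,0,0,0.32],[0,0,0,0,0.32]],
])

```text
time_s: 22.75
ee_pos: [457.7, -98.5, 43.4]
ee_rot: [180.0, -0.0, 91.6]
force: [0.8, -0.9, 0.2]
gripper_width: 29.0
gripper_force: 0.0
```

>>> send_rows([
  [[0,0,-0.2,0,0.32],[0,0,-0.5,0,0.32],[0,0,-0.9,0,0.32],[0,0,-0.9,0,0.32],[0,0,-0.9,0,0.32]],
])

```text
time_s: 23.17
ee_pos: [457.3, -98.4, 181.5]
ee_rot: [-180.0, -0.0, 91.6]
force: [0.9, -0.2, -0.4]
gripper_width: 29.4
gripper_force: 0.0
```

```bash
python3 -c "
from h import *
s=env.state();print(s['time_s'],s['ee_pos'],s['ee_rot'],s['gripper_width'])
e=plan((458,364,280),8,.5,vmax=38,hold=3)"
```

```text
23.1667 [457.2703531  -98.41711777 181.51538635] [-1.79988281e+02 -8.92282218e-03  9.15571774e+01] 29.41594998301011
[[0.889,0.026,-0.189,0.935,0.5],[0.886,-0.074,-0.189,0.935,0.5],[0.872,-0.173,-0.189,0.935,0.5],[0.847,-0.269,-0.19,0.935,0.5],[0.812,-0.363,-0.189,0.935,0.5]]
[[0.766,-0.451,-0.19,0.935,0.5],[0.711,-0.534,-0.189,0.935,0.5],[0.647,-0.611,-0.19,0.935,0.5],[0.574,-0.679,-0.189,0.935,0.5],[0.495,-0.739,-0.19,0.935,0.5]]
[[0.409,-0.79,-0.189,0.935,0.5],[0.317,-0.831,-0.19,0.935,0.5],[0.223,-0.861,-0.189,0.935,0.5],[0,0,0,0,0.5],[0,0,0,0,0.5]]
[[0,0,0,0,0.5]]
```

>>> send_rows([
  [[0.89,0.03,-0.19,0.93,0.5],[0.89,-0.07,-0.19,0.93,0.5],[0.87,-0.17,-0.19,0.93,0.5],[0.85,-0.27,-0.19,0.93,0.5],[0.81,-0.36,-0.19,0.93,0.5]],
])

```text
time_s: 23.58
ee_pos: [457.1, 76.0, 217.7]
ee_rot: [180.0, -0.0, 60.1]
force: [0.6, 0.0, -0.4]
gripper_width: 45.7
gripper_force: 0.0
```

>>> send_rows([
  [[0.77,-0.45,-0.19,0.93,0.5],[0.71,-0.53,-0.19,0.93,0.5],[0.65,-0.61,-0.19,0.94,0.5],[0.57,-0.68,-0.19,0.94,0.5],[0.5,-0.74,-0.19,0.94,0.5]],
])

```text
time_s: 24.0
ee_pos: [453.8, 253.3, 255.4]
ee_rot: [180.0, -0.0, 28.1]
force: [1.2, 0.0, 0.8]
gripper_width: 45.8
gripper_force: 0.0
```

>>> send_rows([
  [[0.41,-0.79,-0.19,0.94,0.5],[0.32,-0.83,-0.19,0.94,0.5],[0.22,-0.86,-0.19,0.94,0.5],[0,0,0,0,0.5],[0,0,0,0,0.5]],
])

```text
time_s: 24.42
ee_pos: [452.2, 359.7, 277.4]
ee_rot: [180.0, -0.0, 9.3]
force: [0.2, -0.5, 0.6]
gripper_width: 45.9
gripper_force: 0.0
```

>>> send_rows([
  [[0,0,0,0,0.5],[0,0,0,0,0.5],[0,0,0,0,0.5]],
])

```text
time_s: 24.67
ee_pos: [452.5, 356.9, 277.2]
ee_rot: [180.0, 0.0, 9.0]
force: [0.4, -1.3, 0.4]
gripper_width: 45.7
gripper_force: 0.0
```

```bash
python3 -c "
from h import *
f=grab('wrist','w11');s=env.state();print(s['time_s'],s['ee_pos'],s['ee_rot']);bars(f)
for n in('scene','side'):
    f=grab(n,n+'2');print(n);bars(f,zlo=6);
    P=cloud(f);q=P[(P[...,2]>52)&(P[...,2]<62)&(abs(P[...,0]-548)<160)&(abs(P[...,1]+96)<105)];print(len(q),cv2.minAreaRect(q[:,:2].astype(np.float32)) if len(q)>5 else 0,np.median(q[:,2]))
plan((507.3,371.3,30),8.1,.5,vmax=34,hold=2)"
```

```text
24.7167 [452.59105132 357.02000019 277.19145462] [1.79988302e+02 1.50040385e-02 8.98058381e+00]
bar px [315. 146.] [310, 58, 12, 181, 1901] rect [506.8 371.8] [198.9  12. ] mean [511.2 372.4] yaw 8.16 z 12.8 rgb [153. 157. 141.]
bar px [125. 143.] [66, 76, 118, 136, 2252] rect [480.  589.5] [ 13.1 199.9] mean [484.1 586.3] yaw -35.96 z 12.7 rgb [166. 133. 144.]
bar px [260. 164.] [251, 78, 19, 176, 1970] rect [477.4 431.8] [199.6  12.4] mean [484.6 432.4] yaw 3.95 z 12.8 rgb [132. 134. 118.]
bar px [612. 214.] [580, 122, 60, 178, 1831] rect [490.3  12.1] [214.2  11.6] mean [488.4  12.7] yaw 1.61 z 11.3 rgb [81. 79. 69.]
bar px [307. 367.] [266, 352, 98, 27, 881] rect [228.5 329.7] [132.7  13.8] mean [231.1 343.2] yaw 82.94 z 12.4 rgb [144.  97.  25.]
scene
bar px [277. 213.] [255, 202, 47, 22, 298] rect [ 405.2 -121.3] [ 30.7 142.8] mean [ 405.7 -115.2] yaw -89.57 z 16.1 rgb [73. 69. 59.]
bar px [459. 226.] [422, 210, 74, 34, 332] rect [228.5 317. ] [199.1  17.8] mean [228.9 318.6] yaw 82.02 z 9.7 rgb [159.  99.  53.]
bar px [443. 315.] [433, 278, 22, 74, 446] rect [508.5 371.8] [201
[... 430 characters left out ...]
 8.86 z 15.3 rgb [77. 71. 61.]
159 ((461.8395080566406, -98.31082916259766), (14.705910682678223, 198.33453369140625), 1.0729106664657593) 53.16600138323679
side
bar px [195. 121.] [144, 107, 104, 29, 290] rect [ 499.9 1126.2] [ 32.7 454.8] mean [ 501.1 1124.8] yaw -0.28 z 12.4 rgb [58. 34. 18.]
248 ((540.4930419921875, -104.55390167236328), (197.1718292236328, 240.89682006835938), 86.3016128540039) 53.91785780314444
[[0.175,-0.016,0.773,0.016,0.5],[0.175,-0.017,0.773,0.016,0.5],[0.175,-0.017,0.773,0.016,0.5],[0.176,-0.017,0.773,0.016,0.5],[0.175,-0.018,0.772,0.016,0.5]]
[[0.175,-0.018,0.773,0.016,0.5],[0.176,-0.018,0.772,0.016,0.5],[0.175,-0.019,0.773,0.016,0.5],[0,0,0,0,0.5],[0,0,0,0,0.5]]
```

The first bar is down in its notch: top ≈53 mm, level, centred. Now the second bar at (507,371.6), yaw 8.1°.

>>> send_rows([
  [[0.17,-0.02,0.77,0.02,0.5],[0.17,-0.02,0.77,0.02,0.5],[0.17,-0.02,0.77,0.02,0.5],[0.17,-0.02,0.77,0.02,0.5],[0.17,-0.02,0.77,0.02,0.5]],
])

```text
time_s: 25.23
ee_pos: [485.9, 366.9, 122.0]
ee_rot: [-180.0, -0.0, 8.3]
force: [0.3, 0.2, -0.1]
gripper_width: 45.6
gripper_force: 0.0
```

>>> send_rows([
  [[0.17,-0.02,0.77,0.02,0.5],[0.17,-0.02,0.77,0.02,0.5],[0.17,-0.02,0.5,0,0.5],[0,0,0.27,0,0.5],[0,0,0,0,0.5]],
])

```text
time_s: 25.65
ee_pos: [504.1, 371.3, 28.1]
ee_rot: [179.9, 0.3, 8.1]
force: [-1.1, -0.1, -0.1]
gripper_width: 45.5
gripper_force: 0.0
```

>>> send_rows([
  [[0,0,0,0,0.5],[0,0,0,0,0.5]],
])

```text
time_s: 25.82
ee_pos: [506.1, 373.2, 32.5]
ee_rot: [-179.9, -0.1, 8.1]
force: [0.1, 0.4, 1.6]
gripper_width: 45.6
gripper_force: 0.0
```

```bash
python3 -c "
from h import *
f=grab('wrist','w12');s=env.state();print(s['time_s'],s['ee_pos'],s['ee_rot'],s['gripper_width']);bars(f)
plan((507,371.6,2.5),8.1,.5,n=4)"
```

```text
25.8667 [506.14300506 373.34923212  32.71322618] [-1.79905489e+02 -1.71534602e-01  8.09059607e+00] 45.77807673374922
bar px [322. 190.] [310, 77, 25, 233, 5407] rect [545.9 377.4] [120.3  12. ] mean [550.9 378. ] yaw 8.15 z 12.9 rgb [139. 142. 126.]
[[0.004,0.012,0.189,-0.0,0.5],[0.004,0.011,0.189,-0.0,0.5],[0.004,0.012,0.189,-0.0,0.5],[0.003,0.011,0.188,-0.0,0.5]]
```

>>> send_rows([
  [[0,0.01,0.2,0,0.5],[0,0.01,0.2,0,0.5],[0,0.01,0.2,0,0.5],[0,0.01,0.12,0,0.5],[0,0,0.04,0,0.5]],
])

```text
time_s: 26.28
ee_pos: [505.0, 370.7, 0.3]
ee_rot: [180.0, 0.1, 8.1]
force: [-4.4, -2.3, 14.3]
gripper_width: 45.8
gripper_force: 7.2
```

>>> send_rows([
  [[0,0,0,0,0.4],[0,0,0,0,0.2],[0,0,0,0,0],[0,0,0,0,0],[0,0,0,0,0]],
], squeeze=40)

```text
time_s: 26.7
ee_pos: [505.7, 371.2, 0.3]
ee_rot: [-180.0, -0.0, 8.1]
force: [0.6, 0.6, 2.2]
gripper_width: 15.4
gripper_force: 1.2
```

>>> send_rows([
  [[0,0,0,0,0],[0,0,0,0,0],[0,0,0,0,0],[0,0,0,0,0]],
])

```text
time_s: 27.03
ee_pos: [505.7, 371.3, 0.3]
ee_rot: [-180.0, -0.0, 8.1]
force: [0.2, 0.6, 2.5]
gripper_width: 11.6
gripper_force: 40.3
```

```bash
python3 -c "
from h import *
s=env.state();print(s['time_s'],s['ee_pos'],s['ee_rot'],s['gripper_width'],s['gripper_force'])
e=plan((*s['ee_pos'][:2],115),s['ee_rot'][2],0,vmax=30);print()
e=plan((548,-96,115),91.5,0,start=e,vmax=34,hold=4)"
```

```text
27.0333 [5.05715372e+02 3.71263525e+02 3.16857198e-01] [-1.79984440e+02 -1.61689333e-02  8.08781881e+00] 11.574075690412956 40.25841303868219
[[0.0,0.0,-0.717,-0.0,0],[0.0,0.0,-0.717,-0.0,0],[0.0,0.0,-0.717,-0.0,0],[0.0,0.0,-0.716,-0.0,0]]

[[-0.043,0.837,-0.0,-0.867,0],[-0.129,0.828,-0.0,-0.867,0],[-0.215,0.81,-0.0,-0.867,0],[-0.297,0.783,-0.0,-0.867,0],[-0.377,0.748,-0.0,-0.867,0]]
[[-0.453,0.705,-0.0,-0.867,0],[-0.524,0.654,-0.0,-0.867,0],[-0.589,0.596,-0.0,-0.867,0],[-0.647,0.532,-0.0,-0.867,0],[-0.699,0.462,-0.0,-0.867,0]]
[[-0.743,0.386,-0.0,-0.867,0],[-0.779,0.307,-0.0,-0.867,0],[-0.807,0.225,-0.0,-0.867,0],[-0.827,0.139,-0.0,-0.867,0],[0,0,0,0,0]]
[[0,0,0,0,0],[0,0,0,0,0],[0,0,0,0,0]]
```

>>> send_rows([
  [[0,0,-0.4,0,0],[0,0,-0.7,0,0],[0,0,-0.7,0,0],[0,0,-0.7,0,0],[0,0,-0.4,0,0]],
])

```text
time_s: 27.45
ee_pos: [506.1, 371.5, 118.7]
ee_rot: [-179.9, -0.1, 8.1]
force: [0.2, 0.8, -2.3]
gripper_width: 11.9
gripper_force: 40.0
```

>>> send_rows([
  [[-0.04,0.84,0,-0.87,0],[-0.13,0.83,0,-0.87,0],[-0.22,0.81,0,-0.87,0],[-0.3,0.78,0,-0.87,0],[-0.38,0.75,0,-0.87,0]],
])

```text
time_s: 27.87
ee_pos: [519.5, 202.2, 115.4]
ee_rot: [-180.0, 0.1, 38.3]
force: [0.3, 0.0, -2.1]
gripper_width: 11.6
gripper_force: 40.0
```

>>> send_rows([
  [[-0.45,0.71,0,-0.87,0],[-0.52,0.65,0,-0.87,0],[-0.59,0.6,0,-0.87,0],[-0.65,0.53,0,-0.87,0],[-0.7,0.46,0,-0.87,0]],
])

```text
time_s: 28.28
ee_pos: [535.2, 35.4, 115.5]
ee_rot: [-179.9, 0.0, 68.2]
force: [0.2, -0.3, -2.3]
gripper_width: 11.7
gripper_force: 40.0
```

>>> send_rows([
  [[-0.74,0.39,0,-0.86,0],[-0.78,0.31,0,-0.86,0],[-0.81,0.22,0,-0.86,0],[-0.83,0.14,0,-0.86,0],[0,0,0,0,0]],
])

```text
time_s: 28.7
ee_pos: [548.6, -102.0, 115.5]
ee_rot: [-180.0, 0.2, 91.5]
force: [0.2, 0.8, -1.5]
gripper_width: 11.6
gripper_force: 40.0
```

>>> send_rows([
  [[0,0,0,0,0],[0,0,0,0,0],[0,0,0,0,0],[0,0,0,0,0]],
])

```text
time_s: 29.03
ee_pos: [548.4, -95.4, 116.1]
ee_rot: [-180.0, -0.0, 91.6]
force: [-0.4, -0.3, -2.5]
gripper_width: 12.1
gripper_force: 40.0
```

```bash
python3 -c "
from h import *
s=env.state();print(s['time_s'],s['ee_pos'],s['ee_rot'],s['force'],s['gripper_width'],s['gripper_force'])
f=grab('wrist','w13')
e=plan((548,-97,56),91.5,0,vmax=16,hold=3)"
```

```text
29.0333 [548.39019993 -95.39638517 116.06775966] [-1.79960091e+02 -2.65544820e-02  9.16358520e+01] [-0.36089568 -0.27201908 -2.49637482] 12.098414705987453 39.999523758888245
[[-0.009,-0.003,0.376,0.005,0],[-0.01,-0.003,0.376,0.005,0],[-0.009,-0.004,0.376,0.005,0],[-0.01,-0.003,0.376,0.005,0],[0,0,0,0,0]]
[[0,0,0,0,0],[0,0,0,0,0]]
```

View pics/w13.png

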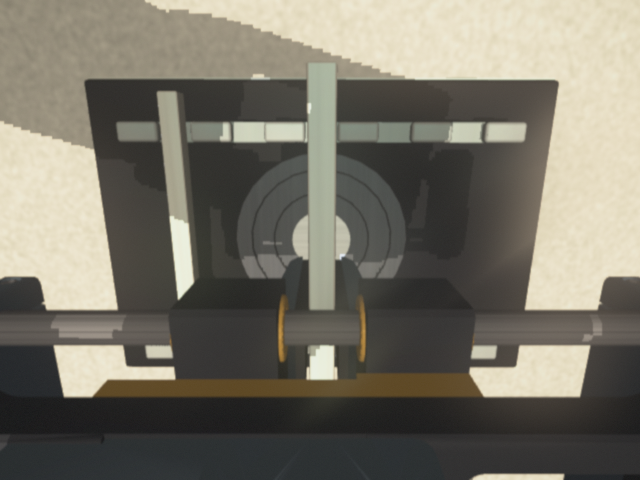

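The first bar lies in its end notch at (172,130). The held bar is over the middle notch at (321,130). I lower it.

>>> send_rows([
  [[-0.01,0,0.4,0,0],[-0.01,0,0.4,0,0],[-0.01,0,0.4,0,0],[-0.01,0,0.3,0,0],[0,0,0.1,0,0]],
])

```text
time_s: 29.5
ee_pos: [547.4, -97.2, 50.5]
ee_rot: [-179.8, -0.1, 91.6]
force: [0.3, -0.0, -1.5]
gripper_width: 11.9
gripper_force: 40.0
```

>>> send_rows([
  [[0,0,0,0,0],[0,0,0,0,0],[0,0,0,0,0]],
])

```text
time_s: 29.75
ee_pos: [549.5, -98.1, 53.2]
ee_rot: [179.9, 0.0, 91.6]
force: [0.3, -0.0, -2.5]
gripper_width: 11.3
gripper_force: 40.0
```

```bash
python3 -c "
from h import *
s=env.state();print(s['time_s'],s['ee_pos'],s['ee_rot'],s['force'])
plan((548,-97,42.3),91.5,0,n=5)"
```

```text
29.75 [549.52438231 -98.09279581  53.24664989] [1.79891594e+02 1.83979637e-02 9.15858447e+01] [ 0.29387425 -0.0190351  -2.54464747]
[[0.006,-0.007,0.055,0.002,0],[0.006,-0.008,0.055,0.002,0],[0.005,-0.007,0.055,0.002,0],[0.006,-0.008,0.054,0.002,0],[0.005,-0.007,0.055,0.002,0]]
```

>>> send_rows([
  [[0,-0.01,0.06,0,0],[0,0,0.06,0,0],[0,0,0.06,0,0],[0,0,0.04,0,0],[0,0,0,0,0]],
])

```text
time_s: 30.17
ee_pos: [548.0, -98.2, 43.1]
ee_rot: [-180.0, -0.0, 91.6]
force: [-0.5, -0.2, -2.6]
gripper_width: 11.6
gripper_force: 40.0
```

>>> send_rows([
  [[0,0,0.02,0,0],[0,0,0,0,0],[0,0,0,0,0]],
])

```text
time_s: 30.42
ee_pos: [548.4, -98.3, 42.7]
ee_rot: [180.0, -0.0, 91.6]
force: [-0.3, -0.8, -1.9]
gripper_width: 11.4
gripper_force: 40.0
```

```bash
python3 -c "
from h import *
s=env.state();print(s['time_s'],s['ee_pos'],s['ee_rot'],s['force'])"
```

```text
30.4167 [548.36119283 -98.30310545  42.70654998] [ 1.79997468e+02 -5.09210357e-03  9.15592812e+01] [-0.25492594 -0.78077301 -1.90073751]
```

Shift 1 mm back along the bar for centring, settle the last half-millimetre and release.

>>> send_rows([
  [[0.03,0,0,0,0],[0,0,0.02,0,0],[0,0,0.01,0,0],[0,0,0,0,0],[0,0,0,0,0]],
])

```text
time_s: 30.83
ee_pos: [548.5, -96.9, 42.3]
ee_rot: [180.0, -0.0, 91.6]
force: [-2.1, 0.7, 5.4]
gripper_width: 11.7
gripper_force: 40.0
```

>>> send_rows([
  [[0,0,0,0,0.2],[0,0,0,0,0.32],[0,0,0,0,0.32],[0,0,0,0,0.32],[0,0,0,0,0.32]],
])

```text
time_s: 31.25
ee_pos: [548.3, -97.1, 41.3]
ee_rot: [-180.0, -0.0, 91.6]
force: [0.5, -0.8, 0.6]
gripper_width: 29.1
gripper_force: 0.0
```

>>> send_rows([
  [[0,0,-0.2,0,0.32],[0,0,-0.5,0,0.32],[0,0,-0.9,0,0.32],[0,0,-0.9,0,0.32],[0,0,-0.9,0,0.32]],
])

```text
time_s: 31.67
ee_pos: [547.9, -97.0, 179.4]
ee_rot: [-180.0, -0.0, 91.6]
force: [0.4, 0.3, -1.0]
gripper_width: 29.6
gripper_force: 0.0
```

```bash
python3 -c "
from h import *
s=env.state();print(s['time_s'],s['ee_pos'],s['ee_rot'],s['gripper_width'])
e=plan((427,428,260),4,.5,vmax=38,hold=3)"
```

```text
31.6667 [547.93399196 -97.01506734 179.39784593] [-1.79981741e+02 -8.69614234e-03  9.15607445e+01] 29.640545520823895
[[0.88,-0.178,-0.134,0.849,0.5],[0.858,-0.266,-0.134,0.849,0.5],[0.826,-0.352,-0.134,0.849,0.5],[0.786,-0.434,-0.134,0.849,0.5],[0.738,-0.512,-0.134,0.849,0.5]]
[[0.682,-0.584,-0.135,0.849,0.5],[0.619,-0.651,-0.134,0.849,0.5],[0.549,-0.71,-0.135,0.849,0.5],[0.474,-0.762,-0.134,0.849,0.5],[0.394,-0.807,-0.135,0.849,0.5]]
[[0.31,-0.843,-0.134,0.849,0.5],[0.223,-0.87,-0.135,0.849,0.5],[0.134,-0.888,-0.134,0.849,0.5],[0.042,-0.897,-0.135,0.849,0.5],[-0.049,-0.896,-0.134,0.849,0.5]]
[[0,0,0,0,0.5],[0,0,0,0,0.5],[0,0,0,0,0.5]]
```

>>> send_rows([
  [[0.88,-0.18,-0.13,0.85,0.5],[0.86,-0.27,-0.13,0.85,0.5],[0.83,-0.35,-0.13,0.85,0.5],[0.79,-0.43,-0.13,0.85,0.5],[0.74,-0.51,-0.13,0.85,0.5]],
])

```text
time_s: 32.08
ee_pos: [507.6, 79.7, 204.6]
ee_rot: [180.0, -0.0, 62.0]
force: [-0.5, 0.3, 0.1]
gripper_width: 45.7
gripper_force: 0.0
```

>>> send_rows([
  [[0.68,-0.58,-0.13,0.85,0.5],[0.62,-0.65,-0.13,0.85,0.5],[0.55,-0.71,-0.13,0.85,0.5],[0.47,-0.76,-0.13,0.85,0.5],[0.39,-0.81,-0.13,0.85,0.5]],
])

```text
time_s: 32.5
ee_pos: [467.2, 254.7, 230.5]
ee_rot: [180.0, -0.1, 32.8]
force: [1.4, 0.2, -0.9]
gripper_width: 45.6
gripper_force: 0.0
```

>>> send_rows([
  [[0.31,-0.84,-0.13,0.85,0.5],[0.22,-0.87,-0.13,0.85,0.5],[0.13,-0.89,-0.13,0.85,0.5],[0.04,-0.9,-0.13,0.85,0.5],[-0.05,-0.9,-0.13,0.85,0.5]],
])

```text
time_s: 32.92
ee_pos: [426.7, 429.8, 256.5]
ee_rot: [-180.0, -0.0, 3.6]
force: [0.9, 0.0, 0.0]
gripper_width: 45.9
gripper_force: 0.0
```

>>> send_rows([
  [[0,0,0,0,0.5],[0,0,0,0,0.5],[0,0,0,0,0.5],[0,0,0,0,0.5]],
])

```text
time_s: 33.25
ee_pos: [427.6, 427.0, 255.6]
ee_rot: [180.0, 0.0, 3.9]
force: [-0.5, -0.4, -0.2]
gripper_width: 45.5
gripper_force: 0.0
```

```bash
python3 -c "
from h import *
f=grab('wrist','w14');s=env.state();print(s['time_s'],s['ee_pos'],s['ee_rot']);bars(f)
f=grab('scene','scene3');P=cloud(f);q=P[(P[...,2]>51.5)&(P[...,2]<62)&(abs(P[...,0]-551)<30)&(abs(P[...,1]+96)<105)];print(len(q),cv2.minAreaRect(q[:,:2].astype(np.float32)),np.median(q[:,2]))
plan((477.4,431.7,30),4,.5,vmax=34)"
```

```text
33.3 [427.79423371 426.90363877 255.61361124] [1.79973258e+02 1.01499827e-02 3.83600100e+00]
bar px [319. 152.] [313, 60, 12, 189, 2114] rect [477.4 432.2] [199.1  11.6] mean [483.8 432.4] yaw 3.95 z 12.9 rgb [154. 157. 142.]
bar px [177. 143.] [119, 67, 115, 154, 2416] rect [480.1 589.6] [ 13.  199.4] mean [483.9 586.6] yaw -35.95 z 12.7 rgb [169. 138. 149.]
243 ((553.96337890625, -95.888916015625), (30.81158447265625, 197.20333862304688), 6.617339134216309) 52.678464485569066
[[0.178,-0.005,0.806,-0.004,0.5],[0.178,-0.005,0.806,-0.004,0.5],[0.177,-0.005,0.806,-0.004,0.5],[0.178,-0.005,0.806,-0.004,0.5],[0.177,-0.005,0.806,-0.004,0.5]]
[[0.178,-0.005,0.806,-0.004,0.5],[0.177,-0.004,0.807,-0.004,0.5]]
```

>>> send_rows([
  [[0.18,0,0.8,0,0.5],[0.18,0,0.8,0,0.5],[0.18,0,0.8,0,0.5],[0.18,-0.01,0.8,0,0.5],[0.18,-0.01,0.8,0,0.5]],
])

```text
time_s: 33.77
ee_pos: [464.1, 430.3, 94.6]
ee_rot: [-180.0, -0.0, 3.8]
force: [0.0, 0.4, 0.0]
gripper_width: 45.4
gripper_force: 0.0
```

>>> send_rows([
  [[0.18,-0.01,0.8,0,0.5],[0.16,0,0.5,0,0.5],[0,0,0.2,0,0.5],[0,0,0,0,0.5],[0,0,0,0,0.5]],
])

```text
time_s: 34.18
ee_pos: [477.3, 432.6, 36.3]
ee_rot: [-180.0, -0.0, 3.9]
force: [-0.5, -0.3, 0.5]
gripper_width: 45.7
gripper_force: 0.0
```

>>> send_rows([
  [[0,0,0,0,0.5],[0,0,0,0,0.5],[0,0,0,0,0.5]],
])

```text
time_s: 34.43
ee_pos: [477.4, 433.5, 37.3]
ee_rot: [-179.9, -0.1, 3.9]
force: [0.4, -0.4, 0.3]
gripper_width: 45.5
gripper_force: 0.0
```

```bash
python3 -c "
from h import *
f=grab('wrist','w15');s=env.state();print(s['time_s'],s['ee_pos'],s['ee_rot'],s['gripper_width']);bars(f)
plan((477.4,432,2.5),4,.5,n=4)"
```

```text
34.4833 [477.22692458 433.35560863  37.02610541] [-1.79909811e+02 -1.10388916e-01  3.91032286e+00] 45.7047097290378
bar px [322. 192.] [310, 80, 25, 230, 5216] rect [516.1 434.6] [121.8  12.1] mean [521.2 435. ] yaw 3.84 z 12.9 rgb [146. 149. 133.]
bar px [ 80. 186.] [4, 94, 146, 183, 6142] rect [510.  567.5] [ 13.1 125.5] mean [514.9 563.9] yaw -36.1 z 12.7 rgb [178. 138. 151.]
[[0.001,0.009,0.216,-0.003,0.5],[0.0,0.008,0.216,-0.003,0.5],[0.0,0.009,0.216,-0.003,0.5],[0.001,0.008,0.215,-0.003,0.5]]
```

>>> send_rows([
  [[0,0.01,0.2,0,0.5],[0,0.01,0.2,0,0.5],[0,0,0.2,0,0.5],[0,0,0.15,0,0.5],[0,0,0.08,0,0.5]],
])

```text
time_s: 34.9
ee_pos: [476.2, 431.4, 0.5]
ee_rot: [179.9, 0.1, 3.9]
force: [-0.4, 0.7, 0.1]
gripper_width: 45.5
gripper_force: 0.0
```

>>> send_rows([
  [[0,0,0,0,0.4],[0,0,0,0,0.2],[0,0,0,0,0],[0,0,0,0,0],[0,0,0,0,0]],
], squeeze=40)

```text
time_s: 35.32
ee_pos: [477.1, 432.1, 2.6]
ee_rot: [-180.0, -0.0, 3.9]
force: [0.7, 0.2, -0.8]
gripper_width: 15.0
gripper_force: 0.0
```

>>> send_rows([
  [[0,0,0,0,0],[0,0,0,0,0],[0,0,0,0,0],[0,0,0,0,0]],
])

```text
time_s: 35.65
ee_pos: [477.1, 432.2, 2.6]
ee_rot: [-180.0, -0.0, 3.9]
force: [-0.2, 0.6, 1.2]
gripper_width: 11.3
gripper_force: 40.0
```

```bash
python3 -c "
from h import *
s=env.state();print(s['time_s'],s['ee_pos'],s['ee_rot'],s['gripper_width'],s['gripper_force'])
e=plan((*s['ee_pos'][:2],115),s['ee_rot'][2],0,vmax=30);print()
e=plan((638,-93.6,115),91.5,0,start=e,vmax=34,hold=4)"
```

```text
35.65 [477.10170717 432.22710303   2.6227803 ] [-1.79970859e+02 -2.73330979e-02  3.89658942e+00] 11.271846958848885 40.00038921833038
[[0.0,0.0,-0.702,-0.0,0],[0.0,0.0,-0.702,-0.0,0],[0.0,0.0,-0.703,-0.0,0],[0.0,0.0,-0.702,-0.0,0]]

[[0.184,0.788,-0.0,-0.749,0],[0.112,0.801,-0.0,-0.749,0],[0.04,0.808,-0.0,-0.749,0],[-0.033,0.808,-0.0,-0.749,0],[-0.105,0.802,-0.0,-0.749,0]]
[[-0.177,0.789,-0.0,-0.749,0],[-0.247,0.77,-0.0,-0.749,0],[-0.315,0.745,-0.0,-0.749,0],[-0.381,0.713,-0.0,-0.749,0],[-0.443,0.676,-0.0,-0.749,0]]
[[-0.502,0.634,-0.0,-0.749,0],[-0.557,0.586,-0.0,-0.749,0],[-0.607,0.534,-0.0,-0.749,0],[-0.653,0.477,-0.0,-0.749,0],[-0.693,0.417,-0.0,-0.749,0]]
[[-0.727,0.353,-0.0,-0.749,0],[-0.757,0.286,-0.0,-0.749,0],[0,0,0,0,0],[0,0,0,0,0],[0,0,0,0,0]]
[[0,0,0,0,0]]
```

>>> send_rows([
  [[0,0,-0.4,0,0],[0,0,-0.7,0,0],[0,0,-0.7,0,0],[0,0,-0.7,0,0],[0,0,-0.35,0,0]],
])

```text
time_s: 36.07
ee_pos: [477.9, 432.8, 119.6]
ee_rot: [-179.9, -0.2, 3.9]
force: [1.4, 0.3, -0.4]
gripper_width: 11.7
gripper_force: 40.0
```

>>> send_rows([
  [[0.18,0.79,0,-0.75,0],[0.11,0.8,0,-0.75,0],[0.04,0.81,0,-0.75,0],[-0.03,0.81,0,-0.75,0],[-0.1,0.8,0,-0.75,0]],
])

```text
time_s: 36.48
ee_pos: [524.1, 275.6, 115.8]
ee_rot: [180.0, 0.1, 30.0]
force: [-0.6, 0.5, -1.8]
gripper_width: 11.7
gripper_force: 40.0
```

>>> send_rows([
  [[-0.18,0.79,0,-0.75,0],[-0.25,0.77,0,-0.75,0],[-0.31,0.74,0,-0.75,0],[-0.38,0.71,0,-0.75,0],[-0.44,0.68,0,-0.75,0]],
])

```text
time_s: 36.9
ee_pos: [571.5, 121.2, 115.8]
ee_rot: [-179.9, 0.1, 55.7]
force: [0.7, 0.6, -2.8]
gripper_width: 11.5
gripper_force: 40.0
```

>>> send_rows([
  [[-0.5,0.63,0,-0.75,0],[-0.56,0.59,0,-0.75,0],[-0.61,0.53,0,-0.75,0],[-0.65,0.48,0,-0.75,0],[-0.69,0.42,0,-0.75,0]],
])

```text
time_s: 37.32
ee_pos: [619.1, -33.2, 115.7]
ee_rot: [-179.9, 0.0, 81.5]
force: [1.3, 0.6, -1.2]
gripper_width: 11.8
gripper_force: 40.0
```

>>> send_rows([
  [[-0.73,0.35,0,-0.75,0],[-0.76,0.29,0,-0.75,0],[0,0,0,0,0],[0,0,0,0,0],[0,0,0,0,0]],
])

```text
time_s: 37.73
ee_pos: [637.8, -93.3, 115.6]
ee_rot: [-179.9, -0.1, 91.5]
force: [-0.0, -0.3, -1.4]
gripper_width: 11.5
gripper_force: 40.0
```

>>> send_rows([
  [[0,0,0,0,0],[0,0,0,0,0],[0,0,0,0,0]],
])

```text
time_s: 37.98
ee_pos: [638.3, -92.4, 116.4]
ee_rot: [-180.0, -0.0, 91.6]
force: [-0.1, 0.9, -1.9]
gripper_width: 11.6
gripper_force: 40.0
```

```bash
python3 -c "
from h import *
s=env.state();print(s['time_s'],s['ee_pos'],s['ee_rot'],s['force'],s['gripper_width'],s['gripper_force'])
f=grab('wrist','w16')
e=plan((638,-93.6,60),91.5,0,vmax=14,hold=3)"
```

```text
37.9833 [638.33554404 -92.43288283 116.40135211] [-1.79993912e+02 -1.22075173e-02  9.16365046e+01] [-0.12368714  0.92722708 -1.87356753] 11.600764553547997 39.999502301216125
[[-0.005,-0.002,0.282,0.004,0],[-0.005,-0.002,0.282,0.004,0],[-0.005,-0.002,0.282,0.004,0],[-0.005,-0.002,0.282,0.004,0],[-0.004,-0.003,0.283,0.004,0]]
[[0,0,0,0,0],[0,0,0,0,0],[0,0,0,0,0]]
```

View pics/w16.png

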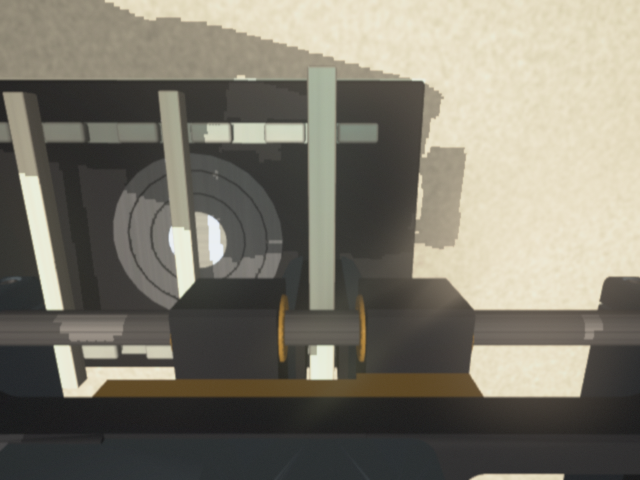

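Two bars are seated at (20,130) and (172,130). The held one is over the last notch, its tooth at 338–378. I lower it in stages.

>>> send_rows([
  [[-0.01,0,0.28,0,0],[-0.01,0,0.28,0,0],[-0.01,0,0.28,0,0],[0,0,0.28,0,0],[0,0,0.28,0,0]],
])

```text
time_s: 38.45
ee_pos: [638.0, -94.7, 58.4]
ee_rot: [-179.9, -0.0, 91.6]
force: [-0.3, 0.4, -2.0]
gripper_width: 11.8
gripper_force: 40.0
```

>>> send_rows([
  [[0,0,0.1,0,0],[0,0,0.05,0,0],[0,0,0,0,0],[0,0,0,0,0],[0,0,0,0,0]],
])

```text
time_s: 38.87
ee_pos: [639.2, -94.9, 55.0]
ee_rot: [179.9, 0.0, 91.6]
force: [-0.2, -0.8, -1.2]
gripper_width: 11.6
gripper_force: 40.0
```

```bash
python3 -c "
from h import *
s=env.state();print(s['time_s'],s['ee_pos'],s['ee_rot'],s['force'])
plan((638,-93.6,44.8),91.5,0,n=4)"
```

```text
38.8667 [639.15253829 -94.92588705  55.00586692] [1.79914670e+02 1.26563410e-02 9.15551409e+01] [-0.16901531 -0.76599129 -1.23303299]
[[0.008,-0.007,0.064,0.002,0],[0.009,-0.007,0.064,0.002,0],[0.008,-0.007,0.064,0.002,0],[0.009,-0.007,0.063,0.002,0]]
```

>>> send_rows([
  [[0.01,0,0.06,0,0],[0.01,0,0.06,0,0],[0,0,0.06,0,0],[0,0,0.05,0,0],[0,0,0,0,0]],
])

```text
time_s: 39.28
ee_pos: [638.4, -94.0, 44.8]
ee_rot: [-180.0, -0.0, 91.6]
force: [-1.0, -0.0, -0.6]
gripper_width: 11.5
gripper_force: 40.0
```

>>> send_rows([
  [[0,0,0,0,0],[0,0,0.02,0,0],[0,0,0,0,0],[0,0,0,0,0]],
])

```text
time_s: 39.62
ee_pos: [638.7, -94.0, 44.6]
ee_rot: [180.0, -0.0, 91.6]
force: [-0.5, 0.9, 0.5]
gripper_width: 11.6
gripper_force: 40.0
```

```bash
python3 -c "
from h import *
s=env.state();print(s['time_s'],s['ee_pos'],s['ee_rot'],s['force'])"
```

```text
39.6167 [638.65455553 -94.01509907  44.6128065 ] [ 1.79979903e+02 -2.61518560e-03  9.15589252e+01] [-0.51015919  0.86010607  0.54274462]
```

>>> send_rows([
  [[0,0,0.01,0,0],[0,0,0,0,0.2],[0,0,0,0,0.32],[0,0,0,0,0.32],[0,0,0,0,0.32]],
])

```text
time_s: 40.03
ee_pos: [638.7, -94.0, 43.7]
ee_rot: [180.0, -0.0, 91.6]
force: [0.5, 0.1, -0.4]
gripper_width: 28.4
gripper_force: 0.0
```

>>> send_rows([
  [[0,0,0,0,0.32],[0,0,-0.2,0,0.32],[0,0,-0.5,0,0.32],[0,0,-0.9,0,0.32],[0,0,-0.9,0,0.32]],
])

```text
time_s: 40.45
ee_pos: [637.7, -93.8, 144.3]
ee_rot: [-179.8, -0.0, 91.6]
force: [1.3, -0.2, -0.1]
gripper_width: 29.2
gripper_force: 0.0
```

>>> send_rows([
  [[-0.6,0.6,-0.8,0,0.32],[-0.6,0.6,-0.8,0,0.32],[-0.6,0.6,-0.8,0,0.32],[-0.6,0.6,-0.8,0,0.32],[-0.6,0.6,-0.8,0,0.32]],
])

```text
time_s: 40.87
ee_pos: [748.9, -199.0, 289.6]
ee_rot: [179.9, 0.0, 91.6]
force: [2.1, -0.3, 1.0]
gripper_width: 29.4
gripper_force: 0.0
```

>>> send_rows([
  [[0,0,0,0,0.32],[0,0,0,0,0.32],[0,0,0,0,0.32],[0,0,0,0,0.32]],
])

```text
time_s: 41.2
ee_pos: [747.1, -197.1, 284.9]
ee_rot: [-179.8, -0.1, 91.6]
force: [-0.3, 0.7, -0.9]
gripper_width: 29.1
gripper_force: 0.0
```

```bash
python3 -c "
from h import *
f=grab('wrist','w17');s=env.state();print(s['time_s'],s['ee_pos'],s['ee_rot'])"
```

```text
41.25 [ 747.17699255 -197.02504614  285.17548024] [-1.79769748e+02 -8.92902126e-02  9.16073928e+01]
```

>>> send_rows([
  [[0,-0.8,0,0,0.32],[0,-1,0,0,0.32],[0,-1,0,0,0.32],[0,-1,0,0,0.32],[0,-1,0,0,0.32]],
])

```text
time_s: 41.67
ee_pos: [553.2, -202.0, 285.6]
ee_rot: [-179.9, -0.1, 91.6]
force: [0.2, -1.1, 0.6]
gripper_width: 29.0
gripper_force: 0.0
```

>>> send_rows([
  [[0,0,0,0,0.32],[0,0,0,0,0.32],[0,0,0,0,0.32],[0,0,0,0,0.32]],
])

```text
time_s: 42.0
ee_pos: [557.5, -203.1, 286.7]
ee_rot: [180.0, -0.0, 91.6]
force: [0.4, 0.6, 0.2]
gripper_width: 29.0
gripper_force: 0.0
```

```bash
python3 -c "
from h import *
f=grab('wrist','w18');s=env.state();print(s['time_s'],s['ee_pos'])
P=cloud(f);th=np.radians(1.52);d=P[...,:2]-[548,-96];X=d[...,0]*np.cos(th)+d[...,1]*np.sin(th);Y=-d[...,0]*np.sin(th)+d[...,1]*np.cos(th)
for x in(-90,0,90):
    m=(abs(X-x)<14)&(abs(Y)<110)&(P[...,2]>48)&(P[...,2]<65)&((abs(Y)<66)|(P[...,2]>52.3))
    q=P[m];k=np.c_[X[m],Y[m]].astype(np.float32);r=cv2.minAreaRect(k);print(x,len(q),np.round(r[0],1),np.round(r[1],1),round(r[2],1),'zslope',np.polyfit(k[:,1],q[:,2],1).round(4))
g=grab('scene','scene4')
for n,b in(('side','side4'),): grab(n,b)
a=cv2.imread('pics/scene4.png');b=cv2.imread('pics/w18.png')
cv2.imwrite('pics/fin.png',np.hstack([cv2.resize(a[150:450,100:420],(400,375)),cv2.resize(b[:300,120:520],(400,300)) if 0 else cv2.resize(b,(400,375))]))"
```

```text
42.05 [ 557.77292571 -203.18342938  286.52289109]
-90 2559 [-93.3  -4.5] [ 19.5 192.7] 0.2 zslope [-1.00000e-04  5.45737e+01]
0 2416 [ 0.9 -4.1] [191.5  19.9] 87.7 zslope [2.00000e-04 5.48602e+01]
90 2535 [93.5 -4.2] [ 18.  192.6] 0.0 zslope [2.00000e-04 5.46667e+01]
```

View pics/fin.png

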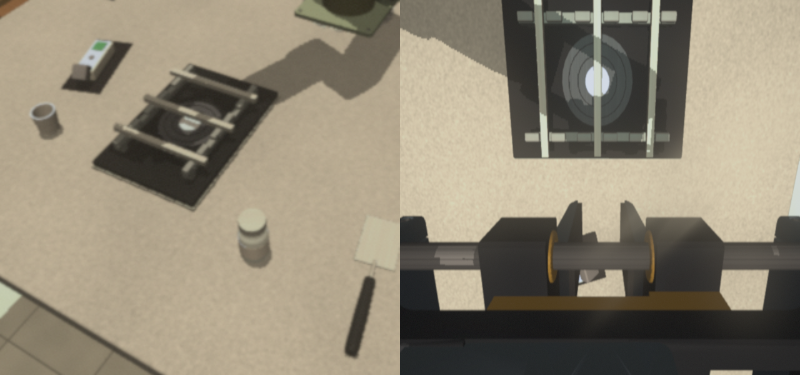

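All three bars lie level in facing notches, with near ends about 100.7 mm from the hob centre line. One last check that the thermometer was not knocked since.

```bash
python3 -c "
from h import *
for t in('scene2','scene3','scene4','side2','side4'):
    f=load(t);P=cloud(f);m=(P[...,2]>12)&(P[...,2]<60)&(abs(P[...,0]-480)<130)&(abs(P[...,1]+400)<75)&(np.hypot(P[...,0]-676,P[...,1]+347)>60)
    q=P[m];print(t,len(q),np.round(np.median(q,0),1),cv2.minAreaRect(q[:,:2].astype(np.float32)))
for t in('scene0','scene4'): print(t);bars(load(t))"
```

```text
scene2 642 [ 498.4 -386.9   30.9] ((493.4675598144531, -394.7002868652344), (136.1418914794922, 45.792972564697266), 17.523941040039062)
scene3 649 [ 498.2 -386.6   30.9] ((492.9961242675781, -394.8741760253906), (135.4762420654297, 44.8033561706543), 16.8967227935791)
scene4 644 [ 498.2 -386.4   31.1] ((493.7318115234375, -393.5186767578125), (139.01678466796875, 46.456912994384766), 17.943946838378906)
side2 1126 [ 478.8 -402.5   32.5] ((489.3763427734375, -397.5332336425781), (137.69180297851562, 44.96508026123047), 17.42546844482422)
side4 1126 [ 478.6 -402.7   32.5] ((488.8866271972656, -397.18548583984375), (135.07191467285156, 44.935752868652344), 17.11444854736328)
scene0
bar px [459. 226.] [422, 210, 74, 34, 331] rect [228.2 316.6] [198.7  17.5] mean [228.9 320.7] yaw 82.0 z 9.6 rgb [152.  97.  51.]
bar px [368. 275.] [345, 247, 49, 57, 379] rect [481.8 187.6] [ 14.4 200.4] mean [488.8 187.3] yaw -6.5 z 10.2 rgb [176. 167. 143.]
bar px [444. 315.] [433, 278, 22, 74, 446] rect [507.9 371.7] [201.7  12. ] mean [516.4 372.8] yaw 8.35 z 10.3 rgb [180. 171. 147.]
bar px [476. 315
[... 351 characters left out ...]
02 z 15.4 rgb [74. 68. 58.]
scene4
bar px [539. 138.] [483, 124, 112, 29, 392] rect [-301.   416.7] [ 18.5 337.4] mean [-298.7  421.8] yaw -89.83 z 11.7 rgb [97. 89. 74.]
bar px [277. 213.] [254, 202, 48, 22, 300] rect [ 405.9 -122.2] [ 29.4 145.2] mean [ 405.9 -114.4] yaw -89.17 z 16.1 rgb [61. 57. 49.]
bar px [459. 226.] [422, 210, 74, 33, 328] rect [228.  316.8] [199.4  16.3] mean [229.2 321.2] yaw 81.83 z 9.8 rgb [165. 113.  60.]
bar px [554. 344.] [515, 323, 80, 43, 588] rect [480.3 589.8] [ 13.9 201.1] mean [484.1 587.4] yaw -35.86 z 10.2 rgb [183. 138. 144.]
bar px [388. 401.] [375, 361, 25, 74, 573] rect [737.  341.5] [148.3  19.8] mean [754.2 344.6] yaw 9.19 z 15.5 rgb [75. 70. 60.]
```

```bash
python3 -c "
from workcell import env
print(env.job_done())"
```

```text
the job is handed in; nothing more can be done
None
```

The job is handed in at about 42 s: the thermometer was held level on the disc from about 178 mm for over 2.5 s and is back within about 2 mm of its mat's middle, then all three steel bars were laid level in facing notches, with the orange and pink look-alikes, jar, egg cup and spatula left alone (no verdict came back).

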